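Gauge an angle bracket's outside corner and fillet with radius templates

ROBOT

A 7-joint arm with a two-finger parallel gripper is mounted at the origin on a cart in front of the work surface, level with it; the furniture and walls round the work are solid. World frame = base frame: x ahead of the robot, y to its left, z up, the work surface at z = 0. Lengths are in mm, angles in rad, forces in N, time in s.
With the tool pointing down it reaches from about 400 to 875 mm from the base axis. Payload 4.4 kg.
Tool frame: the origin (TCP) lies midway between the tips of the shut fingers; the grasp point (between the pads) lies 19 mm behind it; z points along the fingers, y is the line along which they close (so a half turn about z gives the same grasp; the last joint's range is limited). The gripper opens to 85 mm and grips with 20 to 120 N. Pads are 22 mm wide; open, the fingers measure 114 mm over their backs; the gripper's body (76 mm by 85 mm) begins 54 mm behind the grasp point. The pads swing forward as they close: fully open they stand 13 mm farther back than shut.
Start: joints at [1.128, 0.628, 0.038, 1.517, -0.027, 0.996, -0.02], TCP at [239.193, -604.404, 231.313] pointing down, gripper open.
Joint ranges: [-3.06, 3.06], [-0.37, 2.12], [-1.25, 1.32], [0.18, 2.47], [-1.1, 4.24], [0.23, 1.98], [-2.94, 2.94]. Speed limits (rad/s): [2.57, 2.57, 3.14, 3.14, 3.14, 3.14, 3.14].

INTERFACE

Orientations are given as [roll, pitch, yaw] about the fixed x, y, z axes, in that order (R = Rz(yaw) Ry(pitch) Rx(roll)).
In Python, from cell import ctrl gives the robot as it stands. The module is installed in compiled form; this text tells all that it offers.
- The arm moves only by the tool step_arm, never from a script. Its argument "commands" is one flat list of numbers, 7 for each row, row after row: the shift along the tool's x, y, z in cm, then the turn, a rotation vector about the tool's x, y, z in rad, then the opening, from 0 (shut) to 1 (fully open). A call has 1 to 10 rows; each row is the pose to reach, as a shift and turn from the pose commanded when the call began, along the tool's axes at that moment; what a row does not reach only later rows make up. A row lasts 1/10 s, in which the tool goes at most 50 mm and 8.59 degrees, less where a joint would pass 70% of its speed; a pose out of reach is approached as far as the arm can. A call with a gripper value outside its range is refused whole. The fingers move at their own pace and stop on an object; the grip force is fixed at half the most. Time passes only in rows, so rows that repeat a pose let the fingers close. It gives the time, the measured TCP pose, the force, the opening and the grip force at its end, in the units of the state.
- ctrl.read_state(): the state, without advancing time (a new reading comes with each control period).
- ctrl.get_image(name): name is "side" or "top"; returns a dict with "image" (400x640x3 uint8, red, green, blue), "range_z" (400x640 float32, mm along the optical axis (not along the pixel's ray), 0 where there is no reading), "vfov" (degrees; the focal length in pixels is half the picture's height over the tangent of half this angle, whatever the lens; pixels are square), "cx", "cy" (the principal point, pixels), "world_to_cam" (4x4, takes a point from world to camera coordinates). Camera axes: x right, y down, z forward; pixel columns grow to the right and rows downward; lengths in mm; the calibration is good to about 2 mm. A picture is of the moment at which its call begins.
- ctrl.finish_job(): hands the job in; it is judged then, once.
The state is a dict: "clock": time; "qpos": joint angles; "qd": joint speeds; "tau": joint torques, N m; "eef_pos": TCP position; "tool_rot": TCP orientation; "force": force on the tool from outside, world axes, zero at the start; "torque": the same for the moment, N m; "width": finger opening in mm; "gripper_force": force on a finger pad.
Only numpy, scipy, OpenCV 4.12 (cv2) and the standard library are available. Lean on these libraries where they do the work, as an engineer would, in place of code of your own. Each camera call takes 0.05 s, during which the arm holds its last target. There are 200 camera calls.

TASK

Gauge the steel angle bracket that lies straight in front of you, beside the templates (not the other one, waiting to the right behind the gauge stand), with the radius templates: of the two hollow ones find the one that matches its rounded outside corner, of the two nosed ones the one that matches its inside fillet, and slide each one flat along the bench up to its curve until it is fully home, touching all round, square to the bracket and no longer able to rock. Leave both lying there, with the two templates that do not fit lying flat on the bench clear of that bracket. Be gentle: do not shove either bracket out of place, and leave the tools and other things on the bench where they are.

Things in the scene. Friction and masses are not known exactly. Their poses are not given: they have to be found in the camera images.
- hollow_large: Radius template with a hollow working end: flat dark steel plate 80 x 74 x 8 mm with an upright wooden grip bar on top; loose, about 0.26 kg, lies flat at any yaw. Origin: middle of the underside; the plate runs from x = -40 to +40 mm, working end at +x; z up. Grip bar: 44 mm long along x, 14 mm wide, from 8 to 44 mm above the underside, middle at x = -13 mm, y = 0.
- hollow_large_arc (a point): Centre of curvature of hollow_large's working end, on its x axis at x = 55.1 mm, 4 mm above the underside. The sharp corner of the notch is rounded to 34 mm radius: it fits an outside corner of 34 mm. Axes as the body's. Notch of 90 degrees, open to +x, 66 mm wide at the mouth, about the x axis; its sharp corner would lie at x = 7 mm.
- hollow_small: Radius template with a hollow working end: flat dark steel plate 80 x 74 x 8 mm with an upright wooden grip bar on top; loose, about 0.26 kg, lies flat at any yaw. Origin: middle of the underside; the plate runs from x = -40 to +40 mm, working end at +x; z up. Grip bar: 44 mm long along x, 14 mm wide, from 8 to 44 mm above the underside, middle at x = -13 mm, y = 0.
- hollow_small_arc (a point): Centre of curvature of hollow_small's working end, on its x axis at x = 26.8 mm, 4 mm above the underside. The sharp corner of the notch is rounded to 14 mm radius: it fits an outside corner of 14 mm. Axes as the body's. Notch of 90 degrees, open to +x, 66 mm wide at the mouth, about the x axis; its sharp corner would lie at x = 7 mm.
- nose_large: Radius template with a nosed working end: flat dark steel plate 80 x 56 x 8 mm with an upright wooden grip bar on top; loose, about 0.26 kg, lies flat at any yaw. Origin: middle of the underside; the plate runs from x = -40 to +40 mm, working end at +x; z up. Grip bar: 44 mm long along x, 14 mm wide, from 8 to 44 mm above the underside, middle at x = -13 mm, y = 0.
- nose_large_arc (a point): Centre of curvature of nose_large's working end, on its x axis at x = 4.4 mm, 4 mm above the underside. The sharp tip of the nose is rounded to 28 mm radius: it fits an inside fillet of 28 mm. Axes as the body's. Square point of 90 degrees about the x axis, flats from x = 16 mm; its sharp tip would lie at x = 44 mm.
- nose_small: Radius template with a nosed working end: flat dark steel plate 80 x 56 x 8 mm with an upright wooden grip bar on top; loose, about 0.26 kg, lies flat at any yaw. Origin: middle of the underside; the plate runs from x = -40 to +40 mm, working end at +x; z up. Grip bar: 44 mm long along x, 14 mm wide, from 8 to 44 mm above the underside, middle at x = -13 mm, y = 0.
- nose_small_arc (a point): Centre of curvature of nose_small's working end, on its x axis at x = 29.9 mm, 4 mm above the underside. The sharp tip of the nose is rounded to 10 mm radius: it fits an inside fillet of 10 mm. Axes as the body's. Square point of 90 degrees about the x axis, flats from x = 16 mm; its sharp tip would lie at x = 44 mm.
- bracket_p: Heavy dark steel angle bracket, an L lying flat: two arms at 90 degrees, each 115 mm long outside, 50 mm wide, 32 mm thick; 2.3 kg, loose, slides if pushed with over 10 N. Origin: on the underside; its x axis halves the angle and points from the elbow to the open side; sharp outside corner would lie at x = -60 mm, sharp inside corner at x = +10.7 mm. To gauge if straight ahead (y over -0.1 m); the other is at the right (y under -0.2 m).
- bracket_p_outer (a point): Centre of curvature of bracket_p's outside corner (34 mm radius), on its x axis at x = -11.9 mm, 4 mm above the underside. Axes as the body's.
- bracket_p_inner (a point): Centre of curvature of bracket_p's inside fillet (10 mm radius), on its x axis at x = 24.9 mm, 4 mm above the underside. Axes as the body's.
- bracket_q: Heavy dark steel angle bracket, an L lying flat: two arms at 90 degrees, each 115 mm long outside, 50 mm wide, 32 mm thick; 2.3 kg, loose, slides if pushed with over 10 N. Origin: on the underside; its x axis halves the angle and points from the elbow to the open side; sharp outside corner would lie at x = -60 mm, sharp inside corner at x = +10.7 mm. To gauge if straight ahead (y over -0.1 m); the other is at the right (y under -0.2 m).
- bracket_q_outer (a point): Centre of curvature of bracket_q's outside corner (14 mm radius), on its x axis at x = -40.2 mm, 4 mm above the underside. Axes as the body's.
- bracket_q_inner (a point): Centre of curvature of bracket_q's inside fillet (28 mm radius), on its x axis at x = 50.3 mm, 4 mm above the underside. Axes as the body's.
- weight_small_3: Bystander: slotted steel disc weight, 60 mm across, 12 mm high; origin under its middle.
- thread_tape: Bystander: roll of black tape, 62 mm across, 19 mm high; origin under its middle. Near it the gauge stand: a base plate 80 mm high with posts to 0.2 m and gauges to 0.37 m, its left edge running from (0.30, 0.03) to (0.60, -0.14) in x, y.
- spanner_13: Bystander: combination spanner, 153 mm long along its y, up to 28 mm wide, 9 mm high; origin under its middle. Just beyond it stands a grey cabinet 0.25 m high, its long face running from (0.56, 0.43) to (0.90, 0.23) in x, y, with a crank at its front.
- marker: Bystander: marker pen, 135 mm long along its y, 17 mm thick; origin under its middle.
- hex_key: Bystander: hexagon key, 98 mm long along its y, 29 mm wide, 5 mm high; origin under its middle.

How it is judged:
By the outcome, as a careful person would: the job done as asked, in the order asked, and still so for the second after the job is handed in, with the robot touching nothing.
It also fails if it takes over 72 s, if anything falls off the work surface, if the arm or the gripper's body presses on something with over 40 N, if the wrist force passes 120 N, or if a joint passes its speed limit or range.

## Working session

There is one attempt and no reset: what is moved stays moved. The work goes in short steps, Python scripts to look and compute and a tool call to move; the robot and the scene stay as the last step left them, time stands still between calls to the robot, and variables do not carry over. Pictures are saved under pics/ and viewed, at most 10 in all, crops included, and the job is handed in when it is done.

Besides the shell and the picture viewer there is one more tool, called as name(argument=value, ...) on one line, values as JSON. step_arm: Moves the arm, as the interface text tells. Its arguments: {"type":"object","properties":{"commands":{"type":"array"}},"required":["commands"]}

```bash
mkdir -p pics
cat > h.py <<'E'
import numpy as np, cv2
from cell import ctrl
def cam(n):
    d=ctrl.get_image(n); d['f']=200/np.tan(np.radians(d['vfov'])/2); return d
def cloud(d):
    v,u=np.mgrid[0:400,0:640]; z=d['range_z']
    p=np.stack([(u-d['cx'])/d['f']*z,(v-d['cy'])/d['f']*z,z,np.ones_like(z)],-1)
    w=p@np.linalg.inv(d['world_to_cam']).T
    w=w[...,:3]; w[z<=0]=np.nan; return w
E
python3 - <<'E'
from h import *
for n in ('top','side'):
    d=cam(n); cv2.imwrite(f'pics/{n}0.png',d['image'][...,::-1]); np.savez(n+'0.npz',**d)
    c=np.linalg.inv(d['world_to_cam']); print(n,d['vfov'],d['cx'],d['cy'],c.round(3).tolist())
s=ctrl.read_state(); print(s)
E
```

```text
top 43.232069782155975 319.38963575067845 200.4208969752092 [[0.015, -0.99, 0.14, 398.736], [-1.0, -0.017, -0.016, 44.497], [0.018, -0.14, -0.99, 1288.933], [0.0, 0.0, 0.0, 1.0]]
side 43.390303091004995 323.69204099390987 204.83663496285104 [[-0.939, -0.202, 0.279, 179.971], [-0.344, 0.507, -0.79, 1191.065], [0.018, -0.838, -0.546, 807.511], [0.0, 0.0, 0.0, 1.0]]
{'clock': 0.1, 'qpos': array([ 1.12821989,  0.62922017,  0.03839325,  1.51829243, -0.02700401,
        0.9963231 , -0.02001172]), 'qd': array([-0.00110919, -0.00274695,  0.00093761, -0.00090284, -0.00067762,
       -0.00053997,  0.0006807 ]), 'tau': array([ 3.56232544e-03, -5.64527142e+01,  1.23106979e+00, -1.93970740e+01,
        1.13939418e-02,  5.51360150e-03,  3.12120062e-05]), 'eef_pos': array([ 238.99514186, -603.8448277 ,  230.4939887 ]), 'tool_rot': array([-3.13986549e+00, -1.72036301e-05,  3.76803644e-01]), 'force': array([-0.25129718, -0.0511692 , -0.53866559]), 'torque': array([ 0.02269394, -0.04638058, -0.03810086]), 'gripper_force': 0.0, 'width': 85.37374197930865}
```

View pics/top0.png

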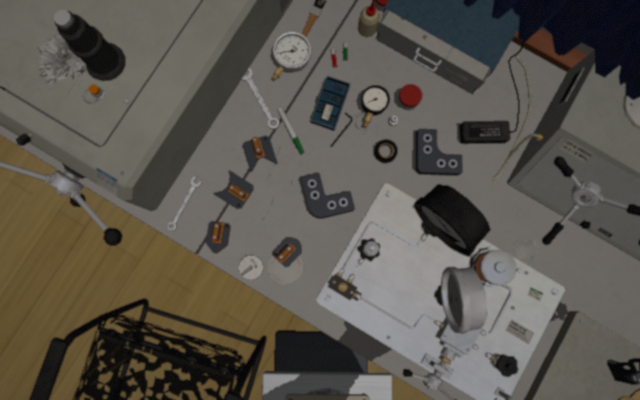

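View pics/side0.png

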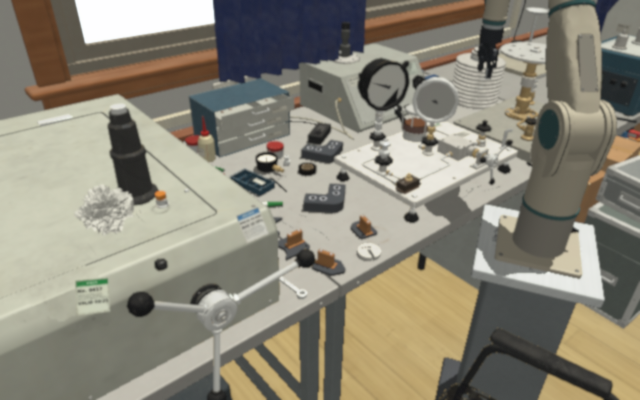

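The top view shows the target bracket around (325,197) and templates near (258,150), (237,190), (217,233) and (287,250). I'll make a rectified enlargement.

```bash
cat >> h.py <<'E'
def rect(d,x0,x1,y0,y1,z,s):
    # image of plane z, s px/mm; row 0 = x1, col 0 = y1
    W=int((y1-y0)*s);H=int((x1-x0)*s)
    v,u=np.mgrid[0:H,0:W]; X=x1-v/s; Y=y1-u/s
    p=np.stack([X,Y,np.full_like(X,z),np.ones_like(X)],-1)@d['world_to_cam'].T
    mu=(p[...,0]/p[...,2]*d['f']+d['cx']).astype('f4'); mv=(p[...,1]/p[...,2]*d['f']+d['cy']).astype('f4')
    return cv2.remap(d['image'],mu,mv,cv2.INTER_CUBIC)
E
python3 - <<'E'
from h import *
d=dict(np.load('top0.npz')); 
im=rect(d,400,700,-40,330,8,2.1)
im=np.clip(im.astype(float)*1.6,0,255).astype('u1').copy()
for k in range(-40,331,50):
    pass
for y in range(0,330,50):
    u=int((330-y)*2.1); cv2.line(im,(u,0),(u,8),(255,0,0),1); cv2.putText(im,str(y),(u,20),0,.4,(255,0,0))
for x in range(400,700,50):
    v=int((700-x)*2.1); cv2.line(im,(0,v),(8,v),(255,0,0),1); cv2.putText(im,str(x),(10,v),0,.4,(255,0,0))
cv2.imwrite('pics/r0.png',im[...,::-1]); print(im.shape)
w=cloud(d)
for u,v in [(258,150),(237,190),(217,233),(287,250),(312,185),(335,208),(427,140),(300,220),(270,200)]: print(u,v,w[v,u].round(1))
# grips: points 36<z<52, brackets tops
hm=np.nan_to_num(w[...,2]); roi=(w[...,0]>380)&(w[...,0]<720)&(w[...,1]>-40)&(w[...,1]<330)
for lo,hi in ((36,52),(24,36)):
    n,l,st,c=cv2.connectedComponentsWithStats((roi&(hm>lo)&(hm<hi)).astype('u1'))
    for i in range(1,n):
        if st[i,4]>15:
            P=w[l==i]; (cx,cy),(a,b),an=cv2.minAreaRect(P[:,:2].astype('f4')); print(lo,st[i,4],P.mean(0).round(1),(cx,cy),(a,b),an)
E
```

```text
(630, 777, 3)
258 150 [701.9 181.4  40.2]
237 190 [598.2 230.1  42.7]
217 233 [490.1 275.3  42.3]
287 250 [450.9 101.9  46.4]
312 185 [616.2  43.3  30.7]
335 208 [558.3 -15.4  32.5]
427 140 [ 739.  -250.6   30.1]
300 220 [ 5.30e+02  7.25e+01 -4.00e-01]
270 200 [580.8 151.   -2.8]
36 58 [706.7 182.8  42.3] (707.1661376953125, 182.96469116210938) (27.03566551208496, 13.112390518188477) 17.309337615966797
36 96 [596.8 231.3  42.8] (597.4130249023438, 231.77865600585938) (42.84359359741211, 13.720108032226562) 58.49758529663086
36 105 [493.9 278.9  42.2] (493.9986267089844, 279.64019775390625) (14.516562461853027, 42.57111740112305) 84.81036376953125
36 101 [445.1 106.7  42.6] (444.9584045410156, 106.87401580810547) (12.510772705078125, 43.201324462890625) 45.93561935424805
24 1145 [585.   20.4  31.3] (595.2623901367188, 12.092842102050781) (115.58572387695312, 98.74751281738281) 14.968043327331543
```

View pics/r0.png

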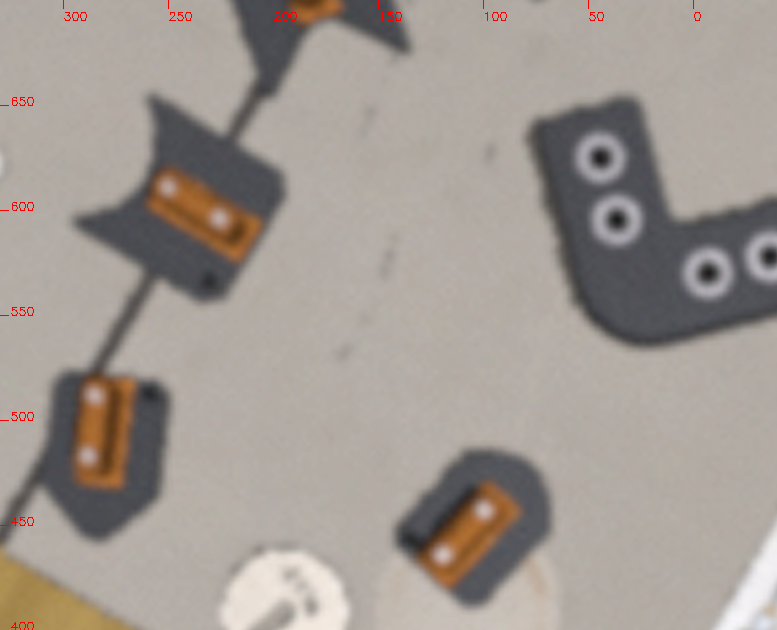

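The rectified view shows the bracket with a large outside radius and a sharp inside fillet, so it is bracket_p. That calls for hollow_large and nose_small. The template at pixel (205,230) is a hollow and the one at (105,450) a small nose. The one at (480,520) is a large nose, and another hollow is at the top. Next I'll fit silhouettes to get exact poses and identities.

```bash
cat >> h.py <<'E'
from scipy.optimize import minimize
def fil(cx,r,half,concave_dir,n=25):
    a=np.linspace(-half,half,n); return np.c_[cx+concave_dir*r*np.cos(a), r*np.sin(a)]
q=np.pi/4
def hollow(r,cx,ch=11):
    arc=fil(cx,r,q,-1)  # from y- to y+
    return np.r_[[[-40,37-ch],[-40,-37+ch],[-40+ch,-37],[40,-37],[40,-33]],arc,[[40,33],[40,37],[-40+ch,37]]]
def nose(r,cx,ch=8):
    return np.r_[[[-40,28-ch],[-40,-28+ch],[-40+ch,-28],[16,-28]],fil(cx,r,q,1),[[16,28],[-40+ch,28]]]
def bracket(ro,co,ri,ci):
    s=np.sqrt(.5); e=115*s; w=50*s
    o=fil(co,ro,q,-1); i=fil(ci,ri,q,-1)
    return np.r_[o,[[-60+e,e],[-60+e+w,e-w]],i[::-1],[[-60+e+w,w-e],[-60+e,-e]]]
SH=dict(hollow_large=hollow(34,55.1),hollow_small=hollow(14,26.8),nose_large=nose(28,4.4),nose_small=nose(10,29.9),
  bracket_p=bracket(34,-11.9,10,24.9),bracket_q=bracket(14,-40.2,28,50.3))
BAR=np.array([[-35,-7],[9,-7],[9,7],[-35,7]],float)
def proj(d,P,z):
    p=np.c_[P,np.full(len(P),z),np.ones(len(P))]@d['world_to_cam'].T
    return np.c_[p[:,0]/p[:,2]*d['f']+d['cx'],p[:,1]/p[:,2]*d['f']+d['cy']]
def tf(P,x):
    c,s=np.cos(x[2]),np.sin(x[2]); return P@np.array([[c,s],[-s,c]])+x[:2]
def render(d,name,x,box,sig,S=8):
    u0,v0,u1,v1=box; m=np.zeros(((v1-v0)*S,(u1-u0)*S),'u1')
    br=name.startswith('b')
    for P,zs in ([(SH[name],np.linspace(0,32,9))] if br else [(SH[name],np.linspace(0,8,4)),(BAR,np.linspace(8,44,10))]):
        for z in zs:
            uv=(proj(d,tf(P,x),z)-[u0,v0]+.5)*S-.5
            cv2.fillPoly(m,[np.round(uv*16).astype('i4')],255,shift=4)
    return cv2.GaussianBlur(cv2.resize(m,(u1-u0,v1-v0),interpolation=cv2.INTER_AREA).astype('f4')/255,(0,0),sig)
def fit(d,name,x0,R=90,show=None):
    x0=np.array(x0,float); uv=proj(d,x0[None,:2],10)[0]; r=int(R*.43)
    box=[int(uv[0])-r,int(uv[1])-r,int(uv[0])+r,int(uv[1])+r]
    im=d['image'][box[1]:box[3],box[0]:box[2]].astype(float)
    m0=render(d,name,x0,box,.8); near=cv2.dilate(m0,np.ones((13,13)))>.1
    L=im[...,2]  # blue: both steel and wood dark
    bg=np.median(L[near&(m0<.02)]); fg=np.median(L[m0>.98]); 
    F=np.clip((bg-L)/(bg-fg),-.2,1)
    if name.startswith('b'): F=np.where((m0>.98),1,F)
    def cost(p,full=False):
        m=render(d,name,[p[0],p[1],p[2]/50],box,.8); e=np.clip(F-m,-.7,.7)*near
        return e if full else (e**2).sum()
    best=None
    p0=[x0[0],x0[1],x0[2]*50]
    r_=minimize(cost,p0,method='Nelder-Mead',options=dict(initial_simplex=[p0]+[list(np.array(p0)+k) for k in ([5,0,0],[0,5,0],[0,0,5])],xatol=.02,fatol=1e-4,maxiter=300))
    return np.array([r_.x[0],r_.x[1],r_.x[2]/50]),r_.fun
E
cat > m.py <<'E'
from h import *
d=dict(np.load('top0.npz'))
def show(n,x,f): print(n,x[:2].round(1),np.degrees(x[2]).round(2),round(f,2))
D=np.radians
for x0,ns in [((585,25,D(-30)),['bracket_p','bracket_q']),((604,244-22,D(58-0)),['hollow_large','hollow_small']),((697,179,D(200)),['hollow_large','hollow_small']),
  ((481,279,D(176)),['nose_large','nose_small']),((454,98,D(-45)),['nose_large','nose_small'])]:
    for n in ns:
        x,f=fit(d,n,x0,R=120 if n[0]=='b' else 85); show(n,x,f)
E
python3 m.py
```

```text
bracket_p [580.  18.] -30.08 49.77
bracket_q [579.9  18.5] -30.2 61.13
hollow_large [604.2 243.3] 58.66 38.86
hollow_small [604.8 244.5] 59.1 47.77
hollow_large [704.3 182.6] 197.97 47.52
hollow_small [703.3 182.3] 198.1 35.68
nose_large [481.9 282.1] 171.07 43.17
nose_small [482.7 281.8] 171.61 33.65
nose_large [455.3  99.2] -42.83 19.01
nose_small [454.8  99.6] -42.38 29.28
```

Identities are clear from the residuals: bracket_p; HL (604,243), yaw 58.7; HS (704,182); NS (482,282), yaw 171; NL (455,99), yaw -43. NL lies where hollow_large must go, so it gets moved aside first.

```bash
cat > plan.py <<'E'
import sys
from h import *
from scipy.spatial.transform import Rotation as Ro
def plan(*wps):
    s=ctrl.read_state(); p=s['eef_pos']; R=Ro.from_euler('xyz',s['tool_rot'])
    print('t',round(s['clock'],1),'tcp',p.round(1),'rot',np.degrees(s['tool_rot']).round(2),'F',s['force'].round(1),'w',round(s['width'],1),'q7',s['qpos'][6].round(2))
    for x,y,z,yaw in wps:
        T=Ro.from_euler('xyz',[np.pi,0,np.radians(yaw)])
        print((x,y,z,yaw),'->',(R.inv().apply(np.array([x,y,z])-p)/10).round(2),(R.inv()*T).as_rotvec().round(3))
if __name__=='__main__': plan(*[tuple(map(float,a.split(','))) for a in sys.argv[1:]])
E
python3 plan.py 239,-604,440,21.6 560,-300,440,60
```

```text
t 0.1 tcp [ 239.  -603.8  230.5] rot [-179.9    -0.     21.59] F [-0.3 -0.1 -0.5] w 85.4 q7 -0.02
(239.0, -604.0, 440.0, 21.6) -> [-0.000e+00 -2.000e-02 -2.095e+01] [-0.002 -0.    -0.   ]
(560.0, -300.0, 440.0, 60.0) -> [ 41.03 -16.48 -20.92] [-0.002 -0.001 -0.67 ]
```

step_arm(commands=[0, 0, -10, 0, 0, 0, 1, 0, 0, -15, 0, 0, 0, 1, 0, 0, -21, 0, 0, 0, 1, 0, 0, -21, 0, 0, 0, 1, 0, 0, -21, 0, 0, 0, 1, 10, -4, -21, 0, 0, -0.15, 1, 20, -8, -21, 0, 0, -0.3, 1, 30, -12, -21, 0, 0, -0.45, 1, 41, -16.5, -21, 0, 0, -0.67, 1, 41, -16.5, -21, 0, 0, -0.67, 1])

```text
clock: 1.1
eef_pos: [421.5, -430.7, 440.5]
tool_rot: [-3.14, -0.0, 1.051]
force: [0.7, 0.0, 1.3]
width: 85.3
gripper_force: 0.0
```

```bash
python3 plan.py 560,-300,440,60 500,50,440,100 445.8,108,120,137.2
```

```text
t 1.1 tcp [ 421.5 -430.7  440.5] rot [-1.7993e+02 -3.0000e-02  6.0230e+01] F [0.7 0.  1.3] w 85.3 q7 0.18
(560.0, -300.0, 440.0, 60.0) -> [18.22  5.53  0.05] [-0.001 -0.     0.004]
(500.0, 50.0, 440.0, 100.0) -> [ 45.62 -17.05   0.09] [-0.001 -0.001 -0.694]
(445.8, 108.0, 120.0, 137.2) -> [ 47.95 -24.59  32.1 ] [-1.000e-03 -1.000e-03 -1.343e+00]
```

step_arm(commands=[0, 0, 0, 0, 0, 0, 1, 0, 0, 0, 0, 0, 0, 1])

```text
clock: 1.3
eef_pos: [421.4, -431.2, 440.4]
tool_rot: [-3.14, -0.0, 1.05]
force: [-0.3, -0.6, -0.4]
width: 85.5
gripper_force: 0.0
```

```bash
python3 plan.py 560,-300,440,60 500,50,440,100 445.8,108,120,137.2
```

```text
t 1.3 tcp [ 421.4 -431.2  440.4] rot [-1.7991e+02 -2.0000e-02  6.0140e+01] F [-0.3 -0.6 -0.4] w 85.5 q7 0.17
(560.0, -300.0, 440.0, 60.0) -> [18.27  5.49  0.04] [-0.002 -0.     0.003]
(500.0, 50.0, 440.0, 100.0) -> [ 45.64 -17.14   0.08] [-0.001 -0.001 -0.696]
(445.8, 108.0, 120.0, 137.2) -> [ 47.96 -24.68  32.1 ] [-1.000e-03 -1.000e-03 -1.345e+00]
```

step_arm(commands=[45.6, -17.1, 0, 0, 0, -0.7, 1, 45.6, -17.1, 0, 0, 0, -0.7, 1, 45.6, -17.1, 0, 0, 0, -0.7, 1, 45.6, -17.1, 0, 0, 0, -0.7, 1, 45.6, -17.1, 0, 0, 0, -0.7, 1, 45.6, -17.1, 0, 0, 0, -0.7, 1, 45.6, -17.1, 0, 0, 0, -0.7, 1, 45.6, -17.1, 0, 0, 0, -0.7, 1, 45.6, -17.1, 0, 0, 0, -0.7, 1, 45.6, -17.1, 0, 0, 0, -0.7, 1])

```text
clock: 2.3
eef_pos: [500.7, 49.3, 441.0]
tool_rot: [-3.141, -0.0, 1.746]
force: [-0.4, 0.1, -0.4]
width: 85.9
gripper_force: 0.0
```

```bash
python3 plan.py 500,50,440,100 445.8,108,70,137.2
```

```text
t 2.3 tcp [500.7  49.3 441. ] rot [-1.7999e+02 -1.0000e-02  1.0002e+02] F [-0.4  0.1 -0.4] w 85.9 q7 -0.12
(500.0, 50.0, 440.0, 100.0) -> [ 0.08 -0.06  0.1 ] [-0. -0.  0.]
(445.8, 108.0, 70.0, 137.2) -> [ 6.73 -4.38 37.11] [-0.    -0.    -0.649]
```

step_arm(commands=[6.7, -4.4, 20, 0, 0, -0.65, 1, 6.7, -4.4, 33, 0, 0, -0.65, 1, 6.7, -4.4, 33, 0, 0, -0.65, 1, 6.7, -4.4, 33, 0, 0, -0.65, 1, 6.7, -4.4, 33, 0, 0, -0.65, 1, 6.7, -4.4, 37, 0, 0, -0.65, 1, 6.7, -4.4, 37, 0, 0, -0.65, 1, 6.7, -4.4, 37, 0, 0, -0.65, 1, 6.7, -4.4, 37, 0, 0, -0.65, 1, 6.7, -4.4, 37, 0, 0, -0.65, 1])

```text
clock: 3.3
eef_pos: [446.1, 105.2, 71.4]
tool_rot: [-3.141, 0.0, 2.395]
force: [0.3, -0.4, 1.0]
width: 85.4
gripper_force: 0.0
```

```bash
python3 plan.py 445.8,108,13,137.2
```

```text
t 3.3 tcp [446.1 105.2  71.4] rot [-1.7994e+02  1.0000e-02  1.3724e+02] F [ 0.3 -0.4  1. ] w 85.4 q7 -0.08
(445.8, 108.0, 13.0, 137.2) -> [0.21 0.19 5.84] [-0.001  0.     0.001]
```

Descend, grip, and lift a little.

step_arm(commands=[0.2, 0.2, 3, 0, 0, 0, 1, 0.2, 0.2, 5.8, 0, 0, 0, 1, 0.2, 0.2, 5.8, 0, 0, 0, 1, 0.2, 0.2, 5.8, 0, 0, 0, 0, 0.2, 0.2, 5.8, 0, 0, 0, 0, 0.2, 0.2, 5.8, 0, 0, 0, 0, 0.2, 0.2, 5.8, 0, 0, 0, 0, 0.2, 0.2, 5.8, 0, 0, 0, 0, 0.2, 0.2, 5.8, 0, 0, 0, 0, 0.2, 0.2, 5.8, 0, 0, 0, 0])

```text
clock: 4.3
eef_pos: [446.0, 108.9, 14.1]
tool_rot: [3.141, 0.001, 2.396]
force: [-1.2, -1.2, 8.2]
width: 13.0
gripper_force: 59.6
```

```bash
python3 plan.py 535,160,45,110 535,160,14,110 535,160,17,110
```

```text
t 4.3 tcp [446.  108.9  14.1] rot [1.7996e+02 6.0000e-02 1.3731e+02] F [-1.2 -1.2  8.2] w 13.0 q7 -0.19
(535.0, 160.0, 45.0, 110.0) -> [-3.08  9.79 -3.08] [0.001 0.001 0.477]
(535.0, 160.0, 14.0, 110.0) -> [-3.08  9.79  0.02] [0.001 0.001 0.477]
(535.0, 160.0, 17.0, 110.0) -> [-3.08  9.79 -0.28] [0.001 0.001 0.477]
```

step_arm(commands=[0, 0, -3, 0, 0, 0, 0, -1, 4, -3, 0, 0, 0.15, 0, -2, 7, -3, 0, 0, 0.3, 0, -3.1, 9.8, -3, 0, 0, 0.48, 0, -3.1, 9.8, -3, 0, 0, 0.48, 0, -3.1, 9.8, -1, 0, 0, 0.48, 0, -3.1, 9.8, -0.3, 0, 0, 0.48, 0, -3.1, 9.8, -0.05, 0, 0, 0.48, 0, -3.1, 9.8, -0.05, 0, 0, 0.48, 0, -3.1, 9.8, -0.05, 0, 0, 0.48, 0])

```text
clock: 5.3
eef_pos: [533.7, 159.5, 14.2]
tool_rot: [-3.14, 0.0, 1.917]
force: [-2.6, -1.2, 5.0]
width: 12.9
gripper_force: 60.4
```

```bash
python3 plan.py 535,160,90,110 597.4,232.1,90,58.6
```

```text
t 5.3 tcp [533.7 159.5  14.2] rot [-1.7989e+02  3.0000e-02  1.0984e+02] F [-2.6 -1.2  5. ] w 12.9 q7 -0.42
(535.0, 160.0, 90.0, 110.0) -> [ 0.    0.13 -7.58] [-0.002  0.    -0.003]
(597.4, 232.1, 90.0, 58.6) -> [ 4.66  8.44 -7.6 ] [-0.002  0.001  0.894]
```

step_arm(commands=[0, 0, 0, 0, 0, 0, 1, 0, 0, 0, 0, 0, 0, 1, 0, 0, 0, 0, 0, 0, 1, 0, 0, 0, 0, 0, 0, 1, 0, 0, -4, 0, 0, 0, 1, 0, 0, -7.5, 0, 0, 0, 1, 2, 4, -7.5, 0, 0, 0.4, 1, 4.7, 8.4, -7.5, 0, 0, 0.9, 1, 4.7, 8.4, -7.5, 0, 0, 0.9, 1, 4.7, 8.4, -7.5, 0, 0, 0.9, 1])

```text
clock: 6.3
eef_pos: [598.5, 235.0, 88.7]
tool_rot: [3.141, -0.002, 1.313]
force: [0.1, 0.2, -0.1]
width: 85.4
gripper_force: 0.0
```

```bash
cat > look.py <<'E'
import sys
from h import *
d=cam('top'); np.savez('cur.npz',**d)
for a in sys.argv[1:]:
    n,x,y,yaw=a.split(','); r,f=fit(d,n,(float(x),float(y),np.radians(float(yaw))),R=120 if n[0]=='b' else 85)
    print(n,r[:2].round(2),np.degrees(r[2]).round(2),'bar',(r[:2]-13*np.array([np.cos(r[2]),np.sin(r[2])])).round(2),round(f,1))
E
python3 plan.py 597.4,232.1,60,58.6  597.4,232.1,14,58.6; python3 look.py nose_large,531,172,110 bracket_p,580,18,-30
```

```text
t 6.3 tcp [598.5 235.   88.7] rot [ 1.7998e+02 -1.0000e-01  7.5210e+01] F [ 0.1  0.2 -0.1] w 85.4 q7 -0.84
(597.4, 232.1, 60.0, 58.6) -> [-0.32 -0.03  2.87] [ 0.    -0.002  0.29 ]
(597.4, 232.1, 14.0, 58.6) -> [-0.32 -0.03  7.47] [ 0.    -0.002  0.29 ]
nose_large [522.33 150.85] 173.8 bar [535.26 149.45] 143.3
bracket_p [578.78  17.16] -29.46 bar [567.46  23.55] 24.7
```

step_arm(commands=[-0.3, 0, 2, 0, 0, 0.15, 1, -0.3, 0, 3, 0, 0, 0.29, 1, -0.3, 0, 5, 0, 0, 0.29, 1, -0.3, 0, 7.4, 0, 0, 0.29, 1, -0.3, 0, 7.4, 0, 0, 0.29, 0, -0.3, 0, 7.4, 0, 0, 0.29, 0, -0.3, 0, 7.4, 0, 0, 0.29, 0, -0.3, 0, 7.4, 0, 0, 0.29, 0, -0.3, 0, 7.4, 0, 0, 0.29, 0, -0.3, 0, 7.4, 0, 0, 0.29, 0])

```text
clock: 7.35
eef_pos: [597.9, 230.3, 16.1]
tool_rot: [3.141, -0.002, 1.027]
force: [-0.3, 0.4, 6.1]
width: 13.1
gripper_force: 60.0
```

```bash
cat > mb.py <<'E'
from h import *
# refined bracket: straight-edge fit on all saved frames, varied blur/thresholds
import sys
for f in ('top0.npz','cur.npz'):
    d=dict(np.load(f))
    w=cloud(d); m=(w[...,2]>22)&(w[...,2]<40)&(abs(w[...,0]-590)<90)&(abs(w[...,1]-10)<90)
    # depth mask IoU fit of top outline at z=32
    uv=proj(d,np.array([[590,10.]]),20)[0].astype(int); b=[uv[0]-45,uv[1]-45,uv[0]+45,uv[1]+45]
    M=m[b[1]:b[3],b[0]:b[2]].astype('f4')
    def ren(p):
        S=8; k=np.zeros((90*S,90*S),'u1'); q_=(proj(d,tf(SH['bracket_p'],[p[0],p[1],p[2]/50]),32)-[b[0],b[1]]+.5)*S-.5
        cv2.fillPoly(k,[np.round(q_*16).astype('i4')],255,shift=4); return cv2.resize(k,(90,90),interpolation=cv2.INTER_AREA)/255.
    best=minimize(lambda p:((ren(p)-M)**2).sum(),[580,18,np.radians(-30)*50],method='Nelder-Mead',options=dict(initial_simplex=[[580,18,-26.2],[584,18,-26.2],[580,22,-26.2],[580,18,-24]],xatol=.01,fatol=1e-4))
    print(f,'depth',best.x[:2].round(2),np.degrees(best.x[2]/50).round(2),best.fun.round(1), M.sum())
    for L in (60,120,200): pass
E
python3 mb.py; python3 plan.py
python3 - <<'E'
import numpy as np
O=np.array([579.5,17.7]);a=np.radians(-29.8);u=np.array([np.cos(a),np.sin(a)]);print('HLbar home',O-80*u,'NSbar home',O+67.7*u,u)
E
```

```text
top0.npz depth [578.37  15.21] -30.42 27.9 1368.0
cur.npz depth [578.34  15.22] -30.42 21.9 1371.0
t 7.3 tcp [597.9 230.3  16.1] rot [ 1.7994e+02 -1.0000e-01  5.8840e+01] F [-0.3  0.4  6.1] w 13.1 q7 -1.07
HLbar home [510.07876373  57.45791688] NSbar home [638.24772119 -15.94513716] [ 0.86776545 -0.49697396]
```

```bash
python3 plan.py 597.9,230.3,90,58.8 487.2,70.6,90,-30.1 487.2,70.6,17,-30.1
```

```text
t 7.3 tcp [597.9 230.3  16.1] rot [ 1.7994e+02 -1.0000e-01  5.8840e+01] F [-0.3  0.4  6.1] w 13.1 q7 -1.07
(597.9, 230.3, 90.0, 58.8) -> [ 0.01  0.01 -7.39] [ 0.001 -0.002  0.001]
(487.2, 70.6, 90.0, -30.1) -> [-19.38  -1.2   -7.42] [-1.000e-03 -2.000e-03  1.552e+00]
(487.2, 70.6, 17.0, -30.1) -> [-19.4   -1.21  -0.12] [-1.000e-03 -2.000e-03  1.552e+00]
```

step_arm(commands=[0, 0, -4, 0, 0, 0, 0, 0, 0, -7.4, 0, 0, 0, 0, -3, 0, -7.4, 0, 0, 0.15, 0, -7, 0, -7.4, 0, 0, 0.3, 0, -11, 0, -7.4, 0, 0, 0.45, 0, -15, -1, -7.4, 0, 0, 0.6, 0, -19.4, -1.2, -7.4, 0, 0, 0.75, 0, -19.4, -1.2, -7.4, 0, 0, 0.9, 0, -19.4, -1.2, -7.4, 0, 0, 1.05, 0, -19.4, -1.2, -7.4, 0, 0, 1.2, 0])

```text
clock: 8.35
eef_pos: [486.3, 69.7, 88.9]
tool_rot: [-3.141, -0.0, -0.18]
force: [0.5, 0.2, -2.6]
width: 13.2
gripper_force: 59.1
```

```bash
python3 plan.py 487.2,70.6,90,-30.1 487.2,70.6,18,-30.1
```

```text
t 8.3 tcp [486.3  69.7  88.9] rot [-179.99   -0.    -10.32] F [ 0.5  0.2 -2.6] w 13.2 q7 -1.69
(487.2, 70.6, 90.0, -30.1) -> [ 0.07 -0.11 -0.11] [-0.    -0.     0.345]
(487.2, 70.6, 18.0, -30.1) -> [ 0.07 -0.11  7.09] [-0.    -0.     0.345]
```

step_arm(commands=[0.1, -0.1, 0, 0, 0, 0.15, 0, 0.1, -0.1, 0, 0, 0, 0.3, 0, 0.1, -0.1, 3, 0, 0, 0.345, 0, 0.1, -0.1, 5.5, 0, 0, 0.345, 0, 0.1, -0.1, 6.6, 0, 0, 0.345, 0, 0.1, -0.1, 6.9, 0, 0, 0.345, 0, 0.1, -0.1, 6.9, 0, 0, 0.345, 0])

```text
clock: 9.05
eef_pos: [487.7, 70.7, 19.9]
tool_rot: [3.142, 0.0, -0.518]
force: [-1.5, -1.1, -2.9]
width: 13.1
gripper_force: 59.0
```

```bash
python3 plan.py 487.2,70.6,16.5,-30.1; python3 look.py bracket_p,580,18,-30 hollow_large,498,64,-30
python3 - <<'E'
from h import *
d=dict(np.load('cur.npz')); im=rect(d,440,660,-60,130,8,2.6); im=np.clip(im*1.7,0,255).astype('u1'); cv2.imwrite('pics/r1.png',im[...,::-1])
E
```

```text
t 9.1 tcp [487.7  70.7  19.9] rot [ 1.800e+02  1.000e-02 -2.971e+01] F [-1.5 -1.1 -2.9] w 13.1 q7 -1.86
(487.2, 70.6, 16.5, -30.1) -> [-0.04  0.04  0.34] [0.    0.    0.007]
bracket_p [578.51  17.94] -29.69 bar [567.21  24.38] 163.5
hollow_large [461.72  58.34] -5.47 bar [448.78  59.58] 320.9
```

View pics/r1.png

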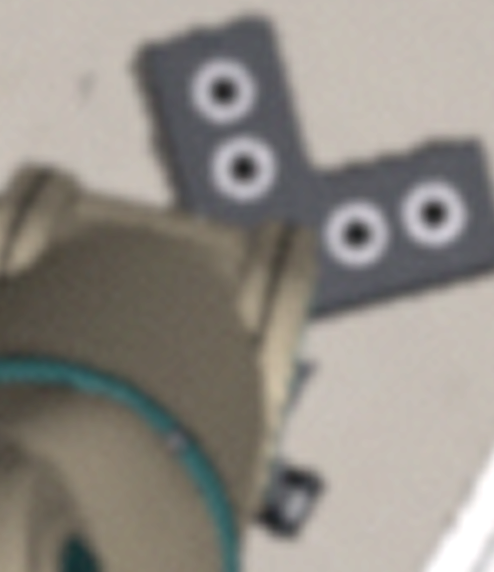

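The view is blocked by the wrist; the bracket is undisturbed at rectified pixels (140–490, 20–310). I'll continue by feel.

step_arm(commands=[0, 0, 0.3, 0, 0, 0.007, 0, 0, 0, 0.35, 0, 0, 0.007, 0, 0.7, 0, 0.35, 0, 0, 0.007, 0, 1.5, 0, 0.35, 0, 0, 0.007, 0, 1.5, 0, 0.35, 0, 0, 0.007, 0])

```text
clock: 9.6
eef_pos: [503.0, 62.3, 16.7]
tool_rot: [-3.141, -0.003, -0.527]
force: [0.1, -0.4, -2.8]
width: 13.0
gripper_force: 59.0
```

```bash
cat > f.py <<'E'
from plan import *
s=ctrl.read_state(); R=Ro.from_euler('xyz',s['tool_rot'])
print('tcp',s['eef_pos'].round(1),'yaw',np.degrees(s['tool_rot'][2]).round(2),'Ftool',R.inv().apply(s['force']).round(2),'Mtool',R.inv().apply(s['torque']).round(2),'w',s['width'].round(1))
E
python3 f.py
```

```text
Traceback (most recent call last):
  File "f.py", line 3, in <module>
    print('tcp',s['eef_pos'].round(1),'yaw',np.degrees(s['tool_rot'][2]).round(2),'Ftool',R.inv().apply(s['force']).round(2),'Mtool',R.inv().apply(s['torque']).round(2),'w',s['width'].round(1))
                                                                                                                                                                             ^^^^^^^^^^^^^^^^
AttributeError: 'float' object has no attribute 'round'
```

step_arm(commands=[0.1, 0, 0, 0, 0, 0, 0, 0.2, 0, 0, 0, 0, 0, 0, 0.3, 0, 0, 0, 0, 0, 0, 0.3, 0, 0, 0, 0, 0, 0])

```text
clock: 10.0
eef_pos: [503.3, 62.0, 16.3]
tool_rot: [-3.142, -0.0, -0.525]
force: [-0.2, 0.4, -1.6]
width: 13.1
gripper_force: 59.0
```

```bash
sed -i "s/s\['width'\].round(1)/round(s['width'],1)/" f.py; python3 f.py
```

```text
tcp [503.3  62.   16.3] yaw -30.09 Ftool [-0.39 -0.26  1.64] Mtool [-0.02 -0.02  0.04] w 13.1
```

step_arm(commands=[0.1, 0, 0, 0, 0, 0, 0, 0.2, 0, 0, 0, 0, 0, 0, 0.2, 0, 0, 0, 0, 0, 0])

```text
clock: 10.3
eef_pos: [505.2, 60.9, 16.3]
tool_rot: [-3.142, -0.0, -0.525]
force: [0.2, -0.8, -1.7]
width: 13.0
gripper_force: 59.0
```

```bash
python3 f.py
```

```text
tcp [505.2  60.9  16.3] yaw -30.1 Ftool [0.54 0.59 1.71] Mtool [ 0.02 -0.03  0.02] w 13.0
```

step_arm(commands=[0.05, 0, 0, 0, 0, 0, 0, 0.1, 0, 0.02, 0, 0, 0, 0, 0.1, 0, 0.02, 0, 0, 0, 0])

```text
clock: 10.6
eef_pos: [505.5, 60.5, 16.2]
tool_rot: [3.141, 0.001, -0.525]
force: [-1.2, 0.0, -0.6]
width: 13.0
gripper_force: 59.5
```

```bash
python3 f.py
```

```text
tcp [505.5  60.5  16.2] yaw -30.1 Ftool [-1.04  0.57  0.65] Mtool [-0.09 -0.24  0.04] w 13.0
```

step_arm(commands=[0.05, 0, 0, 0, 0, 0, 0, 0.05, 0, 0, 0, 0, 0, 0])

```text
clock: 10.8
eef_pos: [505.5, 60.5, 16.1]
tool_rot: [3.141, 0.002, -0.525]
force: [-2.1, 1.0, 0.7]
width: 12.6
gripper_force: 59.6
```

```bash
python3 f.py
```

```text
tcp [505.5  60.5  16.1] yaw -30.09 Ftool [-2.37  0.16 -0.73] Mtool [-0.08 -0.55  0.06] w 12.6
```

step_arm(commands=[0.05, 0, 0, 0, 0, 0, 0, 0.05, 0, 0, 0, 0, 0, 0])

```text
clock: 11.0
eef_pos: [505.5, 60.4, 16.1]
tool_rot: [3.141, 0.002, -0.525]
force: [-4.1, 2.9, 3.7]
width: 12.9
gripper_force: 60.0
```

```bash
python3 f.py
```

```text
tcp [505.5  60.4  16.1] yaw -30.08 Ftool [-5.   -0.41 -3.68] Mtool [-0.16 -0.94  0.12] w 12.9
```

Contact is symmetric (Fy≈0). Relax a bit, release, and rise to look.

step_arm(commands=[-0.1, 0, 0, 0, 0, 0, 0, -0.1, 0, 0, 0, 0, 0, 0, -0.1, 0, 0, 0, 0, 0, 0.5, -0.1, 0, 0, 0, 0, 0, 0.5, -0.1, 0, 0, 0, 0, 0, 0.5, -0.1, 0, -3, 0, 0, 0, 0.5, -0.1, 0, -8, 0, 0, 0, 0.5, -10, 0, -8, 0, 0, 0, 0.5])

```text
clock: 11.8
eef_pos: [473.6, 82.9, 101.2]
tool_rot: [-3.132, -0.018, -0.532]
force: [1.5, 1.8, -0.4]
width: 42.7
gripper_force: 0.0
```

```bash
python3 plan.py; python3 look.py bracket_p,580,18,-30 hollow_large,521,52,-30
```

```text
t 11.8 tcp [473.6  82.9 101.2] rot [-179.42   -1.03  -30.48] F [ 1.5  1.8 -0.4] w 42.7 q7 -1.93
bracket_p [578.15  17.58] -29.34 bar [566.82  23.95] 159.7
hollow_large [499.28  20.05] 11.24 bar [486.53  17.51] 281.1
```

```bash
python3 plan.py 495,280,100,-5.5
```

```text
t 11.8 tcp [456.4  89.3  97.8] rot [-179.94    0.3   -29.96] F [-10.4   4.   -1.2] w 42.7 q7 -1.93
(495.0, 280.0, 100.0, -5.5) -> [ -6.17 -18.45  -0.17] [-0.002  0.005 -0.427]
```

step_arm(commands=[-6.2, -18.4, -0.2, 0, 0, -0.43, 1, -6.2, -18.4, -0.2, 0, 0, -0.43, 1, -6.2, -18.4, -0.2, 0, 0, -0.43, 1, -6.2, -18.4, -0.2, 0, 0, -0.43, 1, -6.2, -18.4, -0.2, 0, 0, -0.43, 1, -6.2, -18.4, -0.2, 0, 0, -0.43, 1])

```text
clock: 12.45
eef_pos: [500.8, 276.8, 97.6]
tool_rot: [3.141, 0.0, -0.093]
force: [0.1, 0.1, -0.5]
width: 85.3
gripper_force: 0.0
```

```bash
python3 look.py bracket_p,580,18,-30 hollow_large,521,52,-30; python3 plan.py
python3 - <<'E'
from h import *
d=dict(np.load('cur.npz')); im=rect(d,460,660,-70,190,8,3); im=np.clip(im*1.7,0,255).astype('u1'); cv2.imwrite('pics/r2.png',im[...,::-1])
E
```

```text
bracket_p [578.15  17.58] -29.34 bar [566.82  23.95] 156.2
hollow_large [522.58  49.93] -29.11 bar [511.23  56.25] 168.7
t 12.5 tcp [500.8 275.   97.7] rot [ 1.7992e+02  3.0000e-02 -5.4500e+00] F [-0.7 -1.5 -0.1] w 85.2 q7 -1.95
```

View pics/r2.png

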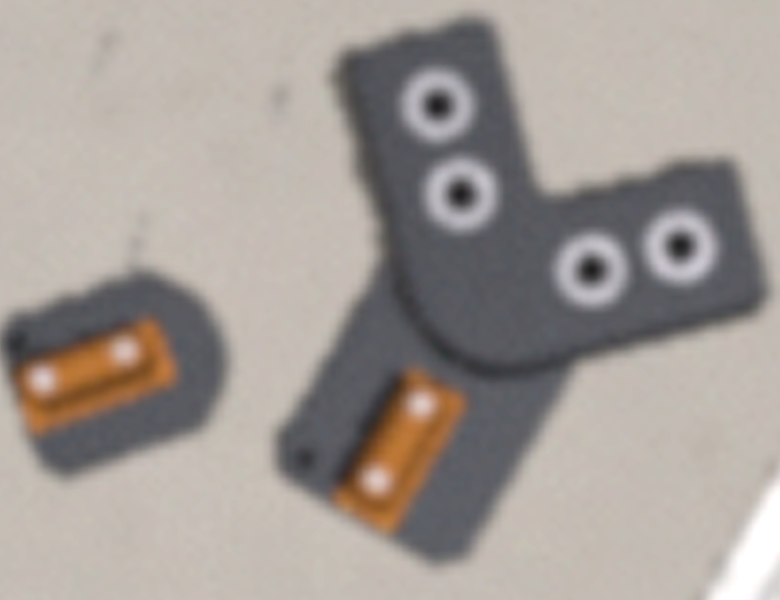

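The picture shows hollow_large seated on the outer corner (rectified pixel ~(480,370)), with no gap visible; nose_large is parked clear on the left. A joint fit will check the seating numerically while I pick nose_small.

```bash
cat > joint.py <<'E'
from h import *
def joint(d,items,free=None):
    # items: list of (name,x,y,yawdeg); joint silhouettes fit
    X=np.array([[x,y,np.radians(a)*50] for _,x,y,a in items],float)
    uv=np.vstack([proj(d,tf(SH[n],[x[0],x[1],x[2]/50]),10) for (n,*_),x in zip(items,X)])
    b=[*(uv.min(0)-10).astype(int),*(uv.max(0)+10).astype(int)]
    L=d['image'][b[1]:b[3],b[0]:b[2],2].astype(float)
    R=lambda P:np.max([render(d,n,[p[0],p[1],p[2]/50],b,.01) for (n,*_),p in zip(items,P)],0)
    G=lambda m:cv2.GaussianBlur(m.astype('f4'),(0,0),.9)
    m0=G(R(X)); near=cv2.dilate(m0,np.ones((11,11)))>.1; bg=np.median(L[near&(m0<.02)]); fg=np.median(L[m0>.98])
    F=(bg-L)/(bg-fg)
    F=np.where(cv2.erode(m0,np.ones((5,5)))>.97,1,np.clip(F,-.2,1))
    c=lambda p:((np.clip(F-G(R(p.reshape(-1,3))),-.6,.6)*near)**2).sum()
    p=X.ravel()
    for k in range(2):
        s=np.vstack([p]+[p+e for e in np.eye(len(p))*2])
        r=minimize(c,p,method='Nelder-Mead',options=dict(initial_simplex=s,xatol=.01,fatol=1e-4,maxiter=1500,adaptive=True)); p=r.x
    P=p.reshape(-1,3).copy(); P[:,2]=np.degrees(P[:,2]/50)
    o=P[0]; a=np.radians(o[2]); 
    for (n,*_),q_ in zip(items,P):
        dx,dy=q_[:2]-o[:2]; print(n,q_.round(2),'in first frame',round(np.cos(a)*dx+np.sin(a)*dy,2),round(-np.sin(a)*dx+np.cos(a)*dy,2),round(q_[2]-o[2],2))
    print('cost',round(r.fun,1))
E
python3 - <<'E'
from joint import *
joint(dict(np.load('cur.npz')),[('bracket_p',578.5,17.6,-29.8),('hollow_large',521,50,-29.8)])
d=dict(np.load('top0.npz')); im=d['image'].astype(int)
joint(d,[('bracket_p',579,18,-30)])
o=(im[...,0]-im[...,2]>35); n,l,st,c=cv2.connectedComponentsWithStats(o.astype('u1'))
for i in range(1,n):
    if st[i,4]>40 and 150<c[i,0]<320 and 120<c[i,1]<270:
        P=np.argwhere(l==i)[:,::-1].astype(float); u=P-P.mean(0); w,V=np.linalg.eigh(u.T@u); a=V[:,1]; print(c[i],st[i,4],'yaw approx',np.degrees(np.arctan2(-a[0],-a[1])))
E
python3 plan.py 495,280,60,-5.5 495,280,14.5,-5.5
```

```text
bracket_p [578.81  17.03 -29.2 ] in first frame 0.0 0.0 0.0
hollow_large [520.71  51.14 -30.17] in first frame -67.35 1.44 -0.97
cost 25.7
bracket_p [579.13  17.21 -29.35] in first frame 0.0 0.0 0.0
cost 25.7
[257.97945205 147.88356164] 146 yaw approx -163.315712114106
[237.82716049 192.38271605] 162 yaw approx 58.8004029500839
[217.63905325 232.40236686] 169 yaw approx 168.47363472518572
[286.06849315 252.95890411] 146 yaw approx 136.23592615036264
t 12.5 tcp [500.8 275.   97.7] rot [ 1.7992e+02  3.0000e-02 -5.4500e+00] F [-0.7 -1.5 -0.1] w 85.2 q7 -1.95
(495.0, 280.0, 60.0, -5.5) -> [-0.63 -0.45  3.77] [0.001 0.001 0.001]
(495.0, 280.0, 14.5, -5.5) -> [-0.62 -0.46  8.32] [0.001 0.001 0.001]
```

```bash
cat > rings.py <<'E'
from h import *
def rings(d,x0=(578.5,17.3,-30)):
    # rectified at z=32, centroid of bright rings within bracket top
    s=6; im=rect(d,500,680,-90,90,32,s).astype(float).min(2); 
    th=cv2.GaussianBlur(im,(0,0),3)
    m=np.zeros(im.shape,'u1'); P=tf(SH['bracket_p']*.97,[x0[0],x0[1],np.radians(x0[2])]); cv2.fillPoly(m,[np.c_[(90-P[:,1])*s,(680-P[:,0])*s].astype('i4')],1)
    b=((th>105/1.0*0.9)&(m>0)).astype('u1')
    b=cv2.morphologyEx(b,cv2.MORPH_CLOSE,np.ones((31,31),'u1'))
    n,l,st,c=cv2.connectedComponentsWithStats(b); R=[]
    for i in range(1,n):
        if st[i,4]>2000:
            k=cv2.dilate((l==i).astype('u1'),np.ones((15,15))); w=np.clip(th-70,0,None)*k; v,u=np.mgrid[0:im.shape[0],0:im.shape[1]]
            R.append([680-(v*w).sum()/w.sum()/s,90-(u*w).sum()/w.sum()/s,st[i,4]])
    R=np.array(R); print(R.round(2)); return R
if __name__=='__main__':
    for f in ('top0.npz','cur.npz'):
        R=rings(dict(np.load(f))); 
        for i in range(len(R)):
            for j in range(i): e=R[i]-R[j]; print(i,j,np.hypot(*e[:2]).round(2),np.degrees(np.arctan2(e[1],e[0])).round(2))
E
python3 rings.py
```

```text
[[ 6.2079e+02  4.4450e+01  5.8620e+03]
 [ 5.9193e+02  3.6560e+01  6.8970e+03]
 [ 5.7411e+02 -3.5250e+01  8.4210e+03]
 [ 5.6704e+02 -6.0900e+00  7.3920e+03]]
1 0 29.91 -164.72
2 0 92.36 -120.35
2 1 73.99 -103.94
3 0 73.78 -136.76
3 1 49.39 -120.27
3 2 30.0 103.64
[[ 6.2084e+02  4.4510e+01  7.1200e+03]
 [ 5.9185e+02  3.6570e+01  8.1300e+03]
 [ 5.7411e+02 -3.5180e+01  9.4010e+03]
 [ 5.6702e+02 -6.0300e+00  8.5610e+03]]
1 0 30.05 -164.69
2 0 92.38 -120.39
2 1 73.91 -103.89
3 0 73.83 -136.8
3 1 49.31 -120.24
3 2 30.0 103.68
```

step_arm(commands=[-0.6, -0.4, 3.8, 0, 0, 0, 1, -0.6, -0.4, 3.8, 0, 0, 0, 1, -0.6, -0.4, 6, 0, 0, 0, 1, -0.6, -0.4, 8.3, 0, 0, 0, 1, -0.6, -0.4, 8.3, 0, 0, 0, 1, -0.6, -0.4, 8.3, 0, 0, 0, 0, -0.6, -0.4, 8.3, 0, 0, 0, 0, -0.6, -0.4, 8.3, 0, 0, 0, 0, -0.6, -0.4, 8.3, 0, 0, 0, 0, -0.6, -0.4, 8.3, 0, 0, 0, 0])

```text
clock: 13.5
eef_pos: [496.0, 280.8, 15.9]
tool_rot: [-3.141, -0.001, -0.095]
force: [-4.7, -2.6, 20.5]
width: 13.2
gripper_force: 59.5
```

```bash
python3 f.py
```

```text
tcp [496.  280.8  15.9] yaw -5.45 Ftool [ -4.4    3.02 -20.49] Mtool [-0.78 -1.02  0.1 ] w 13.2
```

```bash
cat > bars.py <<'E'
from h import *
def bars(d):
    w=cloud(d); m=(w[...,2]>36)&(w[...,2]<50)&(w[...,0]>400)&(w[...,0]<760)&(w[...,1]>-60)&(w[...,1]<320)
    n,l,st,c=cv2.connectedComponentsWithStats(m.astype('u1'))
    for i in range(1,n):
        if 30<st[i,4]<200: P=w[l==i]; r=cv2.minAreaRect(P[:,:2].astype('f4')); print(P.mean(0).round(1),np.round(r[0],1),np.round(r[1],1),round(r[2],1),st[i,4])
bars(dict(np.load('cur.npz')))
E
python3 bars.py
python3 plan.py 496,280.8,95,-5.5
```

```text
[714.8 185.7  42.8] [716.1 186.1] [44.3 13.7] 18.4 94
[533.5 158.8  42.7] [533.8 158.9] [13.9 43. ] 19.3 99
[508.9  56.7  42.2] [509.3  56.5] [14.  43.3] 60.7 97
[482.6 280.1  42.4] [483.  280.7] [14.7 20. ] 88.0 46
t 13.5 tcp [496.  280.8  15.9] rot [-1.7995e+02 -5.0000e-02 -5.4500e+00] F [-4.7 -2.6 20.5] w 13.2 q7 -1.92
(496.0, 280.8, 95.0, -5.5) -> [ 0.01 -0.01 -7.91] [-0.001 -0.001  0.001]
```

```bash
python3 plan.py 496,280.8,100,-5.5 660,-32,100,-30.3
```

```text
t 13.5 tcp [496.  280.8  15.9] rot [-1.7995e+02 -5.0000e-02 -5.4500e+00] F [-4.7 -2.6 20.5] w 13.2 q7 -1.92
(496.0, 280.8, 100.0, -5.5) -> [ 0.01 -0.01 -8.41] [-0.001 -0.001  0.001]
(660.0, -32.0, 100.0, -30.3) -> [19.31 29.57 -8.42] [-0.001 -0.001  0.434]
```

step_arm(commands=[0, 0, -4, 0, 0, 0, 0, 0, 0, -8.4, 0, 0, 0, 0, 0, 0, -8.4, 0, 0, 0, 0])

```text
clock: 13.8
eef_pos: [499.1, 281.9, 104.1]
tool_rot: [-3.136, -0.008, -0.095]
force: [2.0, 0.4, -2.8]
width: 13.2
gripper_force: 59.1
```

```bash
python3 plan.py 660,-32,100,-30.3
```

```text
t 13.8 tcp [499.1 281.9 104.1] rot [-179.69   -0.46   -5.46] F [ 2.   0.4 -2.8] w 13.2 q7 -1.96
(660.0, -32.0, 100.0, -30.3) -> [19.01 29.72  0.4 ] [-0.007 -0.007  0.433]
```

step_arm(commands=[3, 4, 0, 0, 0, 0.1, 0, 5.5, 8, 0, 0, 0, 0.2, 0, 8, 12, 0, 0, 0, 0.3, 0, 11, 16, 0, 0, 0, 0.43, 0, 14, 20.5, 0, 0, 0, 0.43, 0, 16.5, 25, 0, 0, 0, 0.43, 0, 18.5, 28, 0, 0, 0, 0.43, 0, 19.3, 29.6, 0, 0, 0, 0.43, 0, 19.3, 29.6, 0, 0, 0, 0.43, 0, 19.3, 29.6, 0, 0, 0, 0.43, 0])

```text
clock: 14.8
eef_pos: [658.4, -31.5, 98.0]
tool_rot: [-3.141, 0.003, -0.525]
force: [-0.4, 0.8, -2.5]
width: 12.6
gripper_force: 59.0
```

```bash
python3 plan.py 660,-32,18,-30.3
python3 - <<'E'
from h import *
d=cam('side'); np.savez('s1.npz',**d)
u,v=proj(d,np.array([[600.,10]]),20)[0].astype(int); im=d['image'][max(v-75,0):v+75,u-100:u+100]; print(u,v)
cv2.imwrite('pics/s1.png',np.clip(cv2.resize(im,None,fx=4,fy=4,interpolation=cv2.INTER_CUBIC)*1.3,0,255)[...,::-1])
d=cam('top'); np.savez('cur.npz',**d)
E
python3 bars.py
```

```text
t 14.8 tcp [658.4 -31.5  98. ] rot [-1.7999e+02  1.7000e-01 -3.0090e+01] F [-0.4  0.8 -2.5] w 12.6 q7 -1.8
(660.0, -32.0, 18.0, -30.3) -> [ 0.18 -0.04  8.  ] [-0.     0.003  0.004]
322 196
[714.7 185.8  43. ] [715.3 185.8] [44.4 13.6] 19.3 92
[534.3 157.8  42.6] [533.6 158.8] [13.5 42.8] 19.4 90[ WARN:0@1.319] global loadsave.cpp:1063 imwrite_ Unsupported depth image for selected encoder is fallbacked to CV_8U.
```

View pics/s1.png

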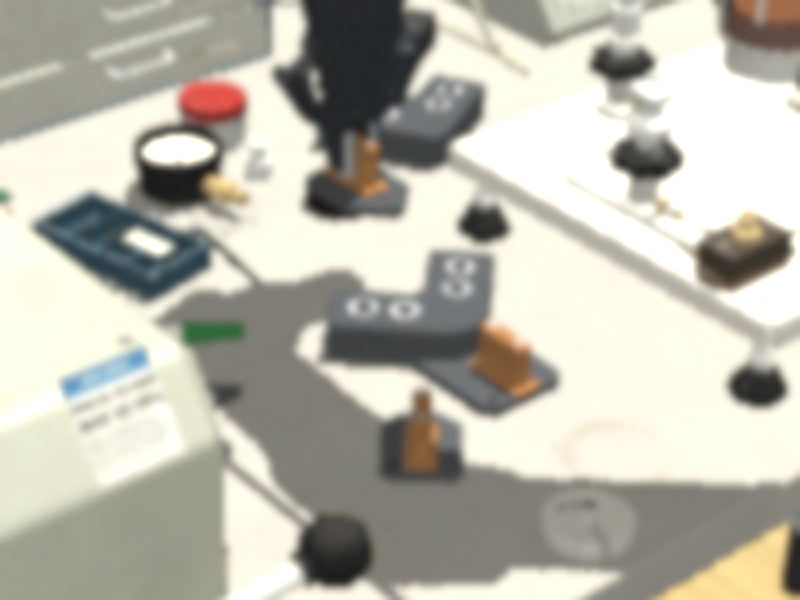

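The side view shows hollow_large up against the outer corner (~(470,360)), with nose_small held level above the open side (~(360,190)). Lower and slide it in.

step_arm(commands=[0.1, 0, 4, 0, 0.003, 0, 0, 0.2, 0, 7, 0, 0.003, 0.004, 0, 0.2, 0, 7.8, 0, 0.003, 0.004, 0, 0.2, 0, 8, 0, 0.003, 0.004, 0, 0.2, 0, 8, 0, 0.003, 0.004, 0])

```text
clock: 15.4
eef_pos: [662.1, -33.0, 20.1]
tool_rot: [-3.141, -0.004, -0.528]
force: [1.7, -0.3, -0.8]
width: 12.9
gripper_force: 58.9
```

```bash
python3 f.py
```

```text
tcp [662.1 -33.   20.1] yaw -30.26 Ftool [ 1.65 -0.61  0.85] Mtool [-0.01  0.08 -0.  ] w 12.9
```

step_arm(commands=[0, 0, 0.1, 0, 0, 0, 0, -0.5, 0, 0.2, 0, 0, 0, 0, -1, 0, 0.2, 0, 0, 0, 0, -1.3, 0, 0.2, 0, 0, 0, 0, -1.3, 0, 0.2, 0, 0, 0, 0])

```text
clock: 15.9
eef_pos: [649.6, -26.4, 17.3]
tool_rot: [-3.141, -0.002, -0.529]
force: [0.3, -0.1, -1.9]
width: 13.1
gripper_force: 58.9
```

```bash
python3 f.py
```

```text
tcp [649.6 -26.4  17.3] yaw -30.3 Ftool [ 0.29 -0.1   1.88] Mtool [0.02 0.02 0.02] w 13.1
```

step_arm(commands=[-0.2, 0, 0.05, 0, 0, 0, 0, -0.4, 0, 0.08, 0, 0, 0, 0, -0.6, 0, 0.08, 0, 0, 0, 0, -0.6, 0, 0.08, 0, 0, 0, 0])

```text
clock: 16.3
eef_pos: [644.6, -23.8, 16.2]
tool_rot: [3.142, -0.002, -0.529]
force: [-0.0, 0.1, -2.0]
width: 13.1
gripper_force: 58.9
```

```bash
python3 f.py
```

```text
tcp [644.6 -23.8  16.2] yaw -30.31 Ftool [-0.09 -0.09  2.  ] Mtool [ 0.04 -0.   -0.02] w 13.1
```

step_arm(commands=[-0.1, 0, 0, 0, 0, 0, 0, -0.2, 0, 0, 0, 0, 0, 0, -0.2, 0, 0, 0, 0, 0, 0])

```text
clock: 16.6
eef_pos: [643.1, -23.0, 16.3]
tool_rot: [3.142, -0.003, -0.529]
force: [-0.7, 0.1, -2.2]
width: 13.0
gripper_force: 58.9
```

```bash
python3 f.py
```

```text
tcp [643.1 -23.   16.3] yaw -30.32 Ftool [-0.68  0.26  2.25] Mtool [ 0.   -0.02  0.06] w 13.0
```

step_arm(commands=[-0.1, 0, 0, 0, 0, 0, 0, -0.1, 0, 0, 0, 0, 0, 0])

```text
clock: 16.8
eef_pos: [642.2, -22.5, 16.2]
tool_rot: [-3.142, -0.003, -0.529]
force: [0.1, 0.6, -1.3]
width: 12.9
gripper_force: 58.9
```

```bash
python3 f.py
```

```text
tcp [642.2 -22.5  16.2] yaw -30.32 Ftool [-0.21 -0.53  1.25] Mtool [0.02 0.01 0.02] w 12.9
```

step_arm(commands=[-0.1, 0, 0.03, 0, 0, 0, 0, -0.1, 0, 0.03, 0, 0, 0, 0])

```text
clock: 17.0
eef_pos: [641.6, -22.1, 16.1]
tool_rot: [-3.141, -0.003, -0.529]
force: [0.3, -0.1, -1.2]
width: 13.0
gripper_force: 59.1
```

```bash
python3 f.py
```

```text
tcp [641.6 -22.1  16.1] yaw -30.33 Ftool [ 0.3  -0.09  1.16] Mtool [ 0.02  0.02 -0.  ] w 13.0
```

step_arm(commands=[-0.1, 0, 0, 0, 0, 0, 0, -0.1, 0, 0, 0, 0, 0, 0])

```text
clock: 17.2
eef_pos: [640.6, -21.5, 16.1]
tool_rot: [-3.141, -0.003, -0.529]
force: [-0.0, -1.1, -0.4]
width: 13.4
gripper_force: 59.1
```

```bash
python3 f.py
```

```text
tcp [640.6 -21.5  16.1] yaw -30.32 Ftool [0.51 0.97 0.44] Mtool [-0.03  0.02  0.01] w 13.4
```

step_arm(commands=[-0.1, 0, 0, 0, 0, 0, 0, -0.1, 0, 0, 0, 0, 0, 0])

```text
clock: 17.4
eef_pos: [639.8, -21.0, 16.1]
tool_rot: [-3.141, -0.003, -0.529]
force: [0.1, -0.8, -0.7]
width: 13.0
gripper_force: 59.1
```

```bash
python3 f.py
```

```text
tcp [639.8 -21.   16.1] yaw -30.32 Ftool [0.54 0.64 0.72] Mtool [ 0.02  0.02 -0.02] w 13.0
```

step_arm(commands=[-0.1, 0, 0, 0, 0, 0, 0, -0.1, 0, 0, 0, 0, 0, 0])

```text
clock: 17.6
eef_pos: [639.4, -20.6, 16.1]
tool_rot: [-3.141, -0.004, -0.529]
force: [1.9, 0.2, -0.3]
width: 13.0
gripper_force: 59.2
```

```bash
python3 f.py
```

```text
tcp [639.4 -20.6  16.1] yaw -30.31 Ftool [ 1.55 -1.17  0.3 ] Mtool [0.05 0.3  0.05] w 13.0
```

step_arm(commands=[-0.1, 0, 0, 0, 0, 0, 0, -0.1, 0, 0, 0, 0, 0, 0])

```text
clock: 17.8
eef_pos: [639.1, -19.9, 16.3]
tool_rot: [-3.14, -0.005, -0.529]
force: [2.9, -0.2, -1.1]
width: 13.2
gripper_force: 59.1
```

```bash
python3 f.py
```

```text
tcp [639.1 -19.9  16.3] yaw -30.31 Ftool [ 2.63 -1.32  1.16] Mtool [ 0.31  0.66 -0.  ] w 13.2
```

step_arm(commands=[-0.1, 0, 0, 0, 0, 0, 0, -0.1, 0, 0, 0, 0, 0, 0])

```text
clock: 18.0
eef_pos: [638.9, -19.4, 16.4]
tool_rot: [-3.14, -0.006, -0.529]
force: [5.4, -1.1, -2.0]
width: 12.7
gripper_force: 59.0
```

```bash
python3 f.py
```

```text
tcp [638.9 -19.4  16.4] yaw -30.31 Ftool [ 5.19 -1.78  2.01] Mtool [ 0.59  1.04 -0.05] w 12.7
```

Nose is against one flank only (Fy = -1.8 N), so I'll shift it sideways until Fy balances.

step_arm(commands=[0.1, -0.1, 0, 0, 0, 0, 0, 0.1, -0.1, 0, 0, 0, 0, 0])

```text
clock: 18.2
eef_pos: [638.9, -19.1, 16.1]
tool_rot: [-3.141, -0.003, -0.529]
force: [3.6, -0.0, -0.6]
width: 12.8
gripper_force: 59.3
```

```bash
python3 f.py
```

```text
tcp [638.9 -19.1  16.1] yaw -30.32 Ftool [ 3.09 -1.8   0.63] Mtool [ 0.39  0.63 -0.03] w 12.8
```

step_arm(commands=[-0.1, -0.05, 0, 0, 0, 0, 0, -0.1, -0.05, 0, 0, 0, 0, 0])

```text
clock: 18.4
eef_pos: [638.7, -18.3, 16.2]
tool_rot: [-3.141, -0.005, -0.529]
force: [4.9, 0.3, -0.1]
width: 12.9
gripper_force: 59.3
```

```bash
python3 f.py
```

```text
tcp [638.7 -18.3  16.2] yaw -30.32 Ftool [ 4.1  -2.69  0.14] Mtool [ 0.5   0.94 -0.03] w 12.9
```

step_arm(commands=[0.05, -0.1, 0, 0, 0, 0, 0, 0.05, -0.1, 0, 0, 0, 0, 0])

```text
clock: 18.6
eef_pos: [638.8, -18.2, 16.1]
tool_rot: [3.141, -0.003, -0.529]
force: [2.8, -2.0, 1.2]
width: 13.4
gripper_force: 59.5
```

```bash
python3 f.py
```

```text
tcp [638.8 -18.2  16.1] yaw -30.34 Ftool [ 3.39  0.3  -1.14] Mtool [ 0.05  0.76 -0.08] w 13.4
```

step_arm(commands=[0, -0.1, 0, 0, 0, 0, 0, 0, -0.1, 0, 0, 0, 0, 0])

```text
clock: 18.8
eef_pos: [638.8, -18.2, 16.1]
tool_rot: [3.14, -0.003, -0.53]
force: [1.3, -4.0, 2.5]
width: 13.0
gripper_force: 59.6
```

```bash
python3 f.py
```

```text
tcp [638.8 -18.2  16.1] yaw -30.36 Ftool [ 3.18  2.79 -2.45] Mtool [-0.65  0.72 -0.07] w 13.0
```

Both flanks bear now (TCP no longer moves sideways). Balance the load, release, lift.

step_arm(commands=[0.05, 0.1, 0, 0, 0, 0, 0, 0.05, 0.1, 0, 0, 0, 0, 0, 0.05, 0.1, 0, 0, 0, 0, 0.4, 0.05, 0.1, 0, 0, 0, 0, 0.4, 0.05, 0.1, 0, 0, 0, 0, 0.4, 0.05, 0.1, -3, 0, 0, 0, 0.4, 0.05, 0.1, -8, 0, 0, 0, 0.4, 0.05, 0.1, -8, 0, 0, 0, 0])

```text
clock: 19.6
eef_pos: [643.3, -17.9, 101.8]
tool_rot: [-3.136, -0.012, -0.529]
force: [2.0, -0.4, 0.1]
width: 20.9
gripper_force: 0.0
```

```bash
python3 plan.py 640,-18,125,-30.3 540,150,125,-30.3
```

```text
t 19.6 tcp [643.3 -17.9 101.8] rot [-179.71   -0.69  -30.31] F [ 2.  -0.4  0.1] w 20.9 q7 -1.81
(640.0, -18.0, 125.0, -30.3) -> [-0.25  0.16 -2.33] [-0.005 -0.012 -0.   ]
(540.0, 150.0, 125.0, -30.3) -> [-17.36  -9.3   -2.48] [-0.005 -0.012 -0.   ]
```

step_arm(commands=[-5, -2.5, -2, 0, 0, 0, 0, -10, -5, -2, 0, 0, 0, 0, -14, -9, -2, 0, 0, 0, 0, -19, -13, -2, 0, 0, 0, 0, -21, -13, -2, 0, 0, 0, 0, -21, -13, -2, 0, 0, 0, 0])

```text
clock: 20.2
eef_pos: [517.2, 209.7, 114.2]
tool_rot: [-3.141, 0.005, -0.517]
force: [1.1, 0.3, -0.2]
width: 0.4
gripper_force: 0.0
```

```bash
python3 - <<'E'
from h import *
d=cam('top'); np.savez('cur.npz',**d)
im=rect(d,460,680,-80,180,8,3); im=np.clip(im*1.7,0,255).astype('u1')[:600]; cv2.imwrite('pics/r3.png',im[...,::-1])
from joint import joint
joint(d,[('bracket_p',578.8,17,-29.6),('hollow_large',520.7,51,-30),('nose_small',626.5,-9.5,150)])
E
python3 bars.py; python3 rings.py | tail -10; python3 plan.py 463,85,125,-30.3
```

```text
bracket_p [578.5   17.69 -29.21] in first frame 0.0 0.0 0.0
hollow_large [520.87  51.05 -29.55] in first frame -66.59 0.98 -0.34
nose_small [627.07 -11.27 149.11] in first frame 56.52 -1.57 178.33
cost 24.1
[714.6 185.5  42.5] [714.6 185.5] [42.7 13.7] 19.8 94
[636.6 -18.9  43. ] [637.4 -19.2] [14.  43.8] 59.7 93
[533.4 159.   42.8] [533.7 159. ] [13.8 43.1] 19.3 98
[509.   56.5  43.2] [509.4  56.6] [13.8 43.7] 60.0 96
[[ 6.2078e+02  4.4470e+01  7.2310e+03]
 [ 5.9186e+02  3.6610e+01  8.1570e+03]
 [ 5.7414e+02 -3.5210e+01  9.5050e+03]
 [ 5.6704e+02 -6.0800e+00  8.6070e+03]]
1 0 29.97 -164.8
2 0 92.32 -120.34
2 1 73.97 -103.86
3 0 73.78 -136.75
3 1 49.38 -120.18
3 2 29.99 103.7
t 20.2 tcp [519.8 205.9 114.6] rot [-1.7999e+02  8.0000e-02 -2.9820e+01] F [-0.2 -0.5  0.9] w 0.3 q7 -2.14
(463.0, 85.0, 125.0, -30.3) -> [ 1.08 13.32 -1.05] [-0.     0.001  0.008]
```

View pics/r3.png

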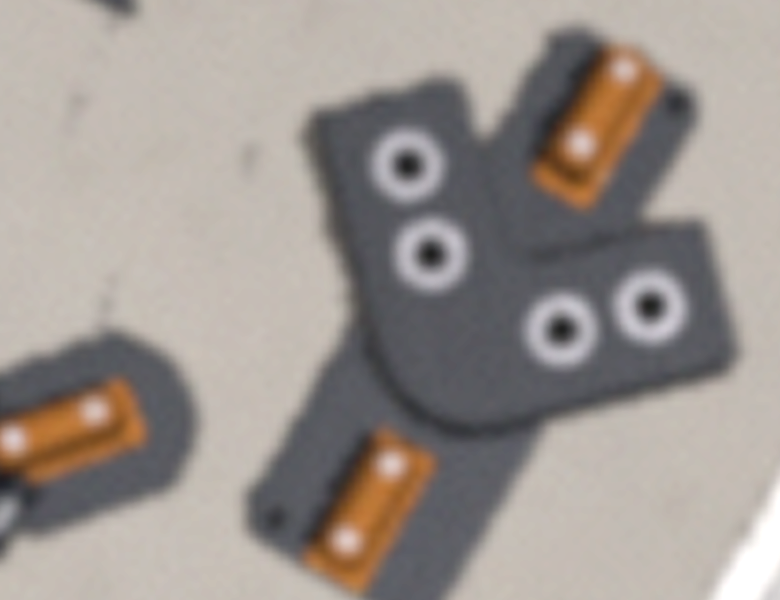

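The view shows both templates home: hollow_large at the outside corner (~(440,430)), nose_small in the fillet (~(530,250)), grip bars collinear, and the bracket unmoved (rings repeat to 0.1 mm). Next is a gentle seating nudge from behind on each bar with shut fingers, hollow_large first.

step_arm(commands=[0.3, 4, -1, 0, 0, 0.008, 0, 0.6, 8, -1, 0, 0, 0.008, 0, 1, 13, -1, 0, 0, 0.008, 0, 1, 13.3, 0, 0, 0, 0.008, 0, 1, 13.3, 4, 0, 0, 0.008, 0, 1, 13.3, 8, 0, 0, 0.008, 0, 1, 13.3, 9.2, 0, 0, 0.008, 0, 1, 13.3, 9.2, 0, 0, 0.008, 0])

```text
clock: 21.05
eef_pos: [464.2, 79.6, 22.0]
tool_rot: [3.139, -0.0, -0.539]
force: [0.1, -0.7, -0.0]
width: -0.0
gripper_force: 0.0
```

```bash
cat > rel.py <<'E'
from plan import *
s=ctrl.read_state(); R=Ro.from_euler('xyz',s['tool_rot']); p=s['eef_pos'][:2]-[579.2,15.35]; a=np.radians(-30.35)
print('t',round(s['clock'],1),'tcp',s['eef_pos'].round(1),'yaw',np.degrees(s['tool_rot'][2]).round(2),'brk xy',round(p@[np.cos(a),np.sin(a)],1),round(p@[-np.sin(a),np.cos(a)],1),'Ftool',R.inv().apply(s['force']).round(2),'M',R.inv().apply(s['torque']).round(2))
E
python3 rel.py
```

```text
t 21.1 tcp [464.2  79.6  22. ] yaw -30.88 brk xy -131.7 -2.7 Ftool [0.41 0.53 0.02] M [-0.03  0.03 -0.  ]
```

step_arm(commands=[0, -0.4, 0.5, 0, 0, -0.009, 0, 0.5, -0.4, 0.5, 0, 0, -0.009, 0, 1.2, -0.4, 0.5, 0, 0, -0.009, 0, 1.2, -0.4, 0.5, 0, 0, -0.009, 0])

```text
clock: 21.45
eef_pos: [479.8, 77.2, 19.4]
tool_rot: [-3.14, -0.007, -0.529]
force: [-0.0, -0.6, 0.3]
width: 0.1
gripper_force: 0.0
```

```bash
python3 rel.py
```

```text
t 21.4 tcp [479.8  77.2  19.4] yaw -30.31 brk xy -117.1 3.2 Ftool [ 0.3   0.54 -0.26] M [ 0.06  0.04 -0.01]
```

step_arm(commands=[0.1, 0, 0, 0, 0, 0, 0, 0.2, 0, 0, 0, 0, 0, 0, 0.2, 0, 0, 0, 0, 0, 0])

```text
clock: 21.75
eef_pos: [479.3, 76.8, 18.5]
tool_rot: [-3.141, -0.003, -0.528]
force: [-0.7, -0.5, 0.4]
width: -0.0
gripper_force: 0.0
```

```bash
python3 rel.py
```

```text
t 21.8 tcp [479.3  76.8  18.5] yaw -30.27 brk xy -117.3 2.5 Ftool [-0.36  0.82 -0.35] M [ 0.04 -0.04 -0.03]
```

step_arm(commands=[0.1, 0, 0, 0, 0, 0, 0, 0.1, 0, 0, 0, 0, 0, 0])

```text
clock: 21.95
eef_pos: [480.1, 76.3, 18.4]
tool_rot: [3.142, -0.003, -0.528]
force: [-0.4, -0.3, 0.5]
width: -0.1
gripper_force: 0.0
```

```bash
python3 rel.py
```

```text
t 21.9 tcp [480.1  76.3  18.4] yaw -30.27 brk xy -116.3 2.5 Ftool [-0.18  0.49 -0.45] M [0.   0.01 0.  ]
```

step_arm(commands=[0.1, 0.1, 0, 0, 0, 0, 0, 0.2, 0.1, 0, 0, 0, 0, 0, 0.2, 0.1, 0, 0, 0, 0, 0])

```text
clock: 22.25
eef_pos: [480.6, 74.6, 18.3]
tool_rot: [3.141, -0.002, -0.528]
force: [-2.3, 0.6, 1.4]
width: -0.0
gripper_force: 1.0
```

```bash
python3 rel.py
```

```text
t 22.2 tcp [480.6  74.6  18.3] yaw -30.25 brk xy -115.0 1.4 Ftool [-2.3   0.67 -1.4 ] M [ 0.02 -0.43 -0.03]
```

step_arm(commands=[0.1, 0, 0, 0, 0, 0, 0, 0.1, 0, 0, 0, 0, 0, 0])

```text
clock: 22.45
eef_pos: [480.6, 74.6, 18.3]
tool_rot: [3.141, 0.0, -0.528]
force: [-4.2, 3.3, 3.3]
width: 0.1
gripper_force: 2.6
```

```bash
python3 rel.py
```

```text
t 22.4 tcp [480.6  74.6  18.3] yaw -30.22 brk xy -115.0 1.3 Ftool [-5.31 -0.75 -3.29] M [ 0.09 -1.04 -0.01]
```

step_arm(commands=[0.1, 0, 0, 0, 0, 0, 0, 0.1, 0, 0, 0, 0, 0, 0])

```text
clock: 22.65
eef_pos: [480.6, 74.6, 18.3]
tool_rot: [3.141, 0.002, -0.527]
force: [-5.9, 4.7, 5.6]
width: -0.1
gripper_force: 3.4
```

```bash
python3 rel.py
```

```text
t 22.6 tcp [480.6  74.6  18.3] yaw -30.19 brk xy -115.0 1.3 Ftool [-7.46 -1.07 -5.61] M [ 0.08 -1.35  0.01]
```

hollow_large takes 7 N without moving, so it is solidly home. Now the same check on nose_small.

step_arm(commands=[-0.3, 0, 0, 0, 0, 0, 0, -2, 0, 0, 0, 0, 0, 0, -2, 0, -4, 0, 0, 0, 0, -2, 0, -9, 0, 0, 0, 0, -2, 0, -11, 0, 0, 0, 0, 2, 0, -11, 0, 0, 0, 0, 7, 0, -11, 0, 0, 0, 0, 12, 0, -11, 0, 0, 0, 0, 17, 0, -11, 0, 0, 0, 0, 22, 0, -11, 0, 0, 0, 0])

```text
clock: 23.65
eef_pos: [675.3, -39.2, 129.4]
tool_rot: [-3.141, -0.006, -0.529]
force: [0.6, 0.6, 0.1]
width: -0.0
gripper_force: 0.0
```

step_arm(commands=[2.2, 0, 0, 0, 0, 0, 0, 2.2, 0, 0, 0, 0, 0, 0, 2.2, 0, 0, 0, 0, 0, 0])

```text
clock: 23.95
eef_pos: [691.7, -49.1, 128.6]
tool_rot: [3.141, -0.003, -0.529]
force: [-0.1, 0.3, 0.3]
width: 0.0
gripper_force: 0.0
```

```bash
python3 rel.py; python3 plan.py 684,-44.3,19,-30.3
```

```text
t 23.9 tcp [691.7 -49.1 128.6] yaw -30.33 brk xy 129.7 1.2 Ftool [-0.19 -0.21 -0.34] M [-0.02 -0.02 -0.  ]
t 23.9 tcp [691.7 -49.1 128.6] rot [179.97  -0.19 -30.33] F [-0.1  0.3  0.3] w 0.0 q7 -1.77
(684.0, -44.3, 19.0, -30.3) -> [-0.95 -0.03 10.95] [ 0.    -0.003 -0.001]
```

step_arm(commands=[0, 0, 5, 0, 0, 0, 0, 0, 0, 9.5, 0, 0, 0, 0, 0, 0, 10.8, 0, 0, 0, 0, -0.9, 0, 11, 0, 0, 0, 0, -1.8, 0, 11, 0, 0, 0, 0, -2.2, 0, 11, 0, 0, 0, 0, -2.2, 0, 11, 0, 0, 0, 0])

```text
clock: 24.65
eef_pos: [673.7, -36.5, 21.3]
tool_rot: [-3.14, -0.005, -0.527]
force: [0.5, -0.3, -0.1]
width: 0.1
gripper_force: 0.0
```

```bash
python3 rel.py
```

```text
t 24.6 tcp [673.7 -36.5  21.3] yaw -30.21 brk xy 107.8 3.0 Ftool [ 0.55 -0.01  0.12] M [ 0.02 -0.   -0.08]
```

step_arm(commands=[-0.1, 0, 0, 0, 0, 0, 0, -0.2, 0, 0, 0, 0, 0, 0, -0.3, 0, 0, 0, 0, 0, 0, -0.3, 0, 0, 0, 0, 0, 0])

```text
clock: 25.05
eef_pos: [670.4, -36.0, 19.1]
tool_rot: [-3.142, -0.003, -0.528]
force: [0.4, 0.2, 0.1]
width: 0.2
gripper_force: 0.0
```

```bash
python3 rel.py
```

```text
t 25.1 tcp [670.4 -36.   19.1] yaw -30.27 brk xy 104.6 1.8 Ftool [ 0.23 -0.39 -0.07] M [-0.04 -0.01  0.  ]
```

step_arm(commands=[-0.1, 0, 0, 0, 0, 0, 0, -0.2, 0, 0, 0, 0, 0, 0, -0.2, 0, 0, 0, 0, 0, 0])

```text
clock: 25.35
eef_pos: [668.5, -34.8, 18.9]
tool_rot: [3.142, -0.003, -0.528]
force: [0.5, 0.2, 0.3]
width: 0.1
gripper_force: 0.0
```

```bash
python3 rel.py
```

```text
t 25.4 tcp [668.5 -34.8  18.9] yaw -30.26 brk xy 102.4 1.8 Ftool [ 0.31 -0.41 -0.33] M [ 0.02 -0.03  0.01]
```

step_arm(commands=[-0.1, 0, 0, 0, 0, 0, 0, -0.1, 0, 0, 0, 0, 0, 0])

```text
clock: 25.55
eef_pos: [667.7, -34.3, 19.0]
tool_rot: [3.142, -0.003, -0.528]
force: [-0.2, 0.7, 0.0]
width: 0.2
gripper_force: 0.0
```

```bash
python3 rel.py
```

```text
t 25.6 tcp [667.7 -34.3  19. ] yaw -30.26 brk xy 101.5 1.9 Ftool [-0.5  -0.52 -0.03] M [ 0.03  0.   -0.02]
```

step_arm(commands=[-0.1, 0, 0, 0, 0, 0, 0, -0.1, 0, 0, 0, 0, 0, 0])

```text
clock: 25.75
eef_pos: [666.8, -33.8, 19.0]
tool_rot: [3.142, -0.003, -0.528]
force: [-0.8, -0.7, -0.1]
width: -0.2
gripper_force: 0.0
```

```bash
python3 rel.py
```

```text
t 25.8 tcp [666.8 -33.8  19. ] yaw -30.26 brk xy 100.5 1.9 Ftool [-0.33  0.97  0.14] M [ 0.01 -0.02 -0.04]
```

step_arm(commands=[-0.1, 0, 0, 0, 0, 0, 0, -0.1, 0, 0, 0, 0, 0, 0])

```text
clock: 25.95
eef_pos: [666.0, -33.3, 19.0]
tool_rot: [-3.142, -0.003, -0.528]
force: [-0.1, 0.3, -0.1]
width: -0.3
gripper_force: 0.0
```

```bash
python3 rel.py
```

```text
t 25.9 tcp [666.  -33.3  19. ] yaw -30.27 brk xy 99.5 1.9 Ftool [-0.26 -0.16  0.07] M [-0.   -0.02 -0.  ]
```

step_arm(commands=[-0.1, 0, 0, 0, 0, 0, 0, -0.1, 0, 0, 0, 0, 0, 0])

```text
clock: 26.15
eef_pos: [665.4, -33.0, 19.1]
tool_rot: [-3.142, -0.003, -0.528]
force: [0.7, -0.3, -0.2]
width: 0.1
gripper_force: 0.2
```

```bash
python3 rel.py
```

```text
t 26.1 tcp [665.4 -33.   19.1] yaw -30.27 brk xy 98.8 1.9 Ftool [ 0.73 -0.13  0.17] M [0.05 0.07 0.02]
```

step_arm(commands=[-0.1, 0, 0, 0, 0, 0, 0, -0.1, 0, 0, 0, 0, 0, 0])

```text
clock: 26.35
eef_pos: [665.2, -32.9, 19.3]
tool_rot: [-3.141, -0.005, -0.528]
force: [2.9, -1.6, -0.1]
width: -0.1
gripper_force: 1.2
```

```bash
python3 rel.py
```

```text
t 26.4 tcp [665.2 -32.9  19.3] yaw -30.28 brk xy 98.6 1.8 Ftool [ 3.27 -0.09  0.15] M [ 0.07  0.51 -0.06]
```

Contact at the predicted 98.7; one more millimetre of load.

step_arm(commands=[-0.1, 0, 0, 0, 0, 0, 0, -0.1, 0, 0, 0, 0, 0, 0])

```text
clock: 26.55
eef_pos: [665.1, -32.8, 19.7]
tool_rot: [-3.141, -0.007, -0.529]
force: [3.8, -2.1, 0.4]
width: 0.0
gripper_force: 2.6
```

```bash
python3 rel.py
```

```text
t 26.6 tcp [665.1 -32.8  19.7] yaw -30.28 brk xy 98.5 1.8 Ftool [ 4.33 -0.07 -0.37] M [0.04 1.14 0.02]
```

step_arm(commands=[0.2, 0, 0, 0, 0, 0, 0, 2, 0, 0, 0, 0, 0, 0, 3, 0, -4, 0, 0, 0, 0, 3, 0, -8.5, 0, 0, 0, 0, 3, 0, -12, 0, 0, 0, 0, 3, -4, -12, 0, 0, 0, 0, 3, -9, -12, 0, 0, 0, 0, 3, -13, -12, 0, 0, 0, 0, 3, -13, -12, 0, 0, 0, 0])

```text
clock: 27.45
eef_pos: [754.7, 76.3, 137.4]
tool_rot: [-3.136, 0.003, -0.518]
force: [-0.4, 0.5, -0.6]
width: 0.0
gripper_force: 0.0
```

```bash
python3 - <<'E'
from h import *
d=cam('top'); np.savez('cur.npz',**d)
im=rect(d,480,680,-70,120,8,3.6)[:,:]; im=np.clip(im[:600]*1.7,0,255).astype('u1'); 
m=rect(d,380,780,-300,330,4,1.2); m=np.clip(m*1.6,0,255).astype('u1'); cv2.imwrite('pics/r4.png',m[...,::-1])
# screw dots on bars -> yaw
for nm,(bx,by) in dict(HL=(509.2,56.5),NS=(637,-19)).items():
    s=8; r=rect(d,bx-30,bx+30,by-30,by+30,44,s).astype(float); g=cv2.GaussianBlur(r[...,2],(0,0),4); P=[]
    for k in range(2):
        v,u=np.unravel_index(g.argmax(),g.shape); w=np.zeros_like(g); cv2.circle(w,(int(u),int(v)),24,1,-1); ww=np.clip(r[...,2]-70,0,None)*w; V,U=np.mgrid[:g.shape[0],:g.shape[1]]
        P.append([bx+30-(V*ww).sum()/ww.sum()/s,by+30-(U*ww).sum()/ww.sum()/s]); cv2.circle(g,(int(u),int(v)),45,0,-1)
    P=np.array(P); P=P[P[:,0].argsort()]; e=P[1]-P[0]; print(nm,P.mean(0).round(2),np.hypot(*e).round(2),'axis',np.degrees(np.arctan2(e[1],e[0])).round(2))
E
python3 bars.py; python3 rings.py | tail -10
```

```text
HL [510.05  55.48] 28.25 axis -30.46
NS [618.04 -29.48] 37.91 axis 65.72
[636.7 -18.8  42.9] [637.5 -19. ] [13.7 43.6] 59.9 94
[509.3  55.6  42.5] [509.4  55.5] [13.8 42.4] 59.0 94
[[ 6.2087e+02  4.4450e+01  7.9310e+03]
 [ 5.9187e+02  3.6620e+01  8.8110e+03]
 [ 5.7415e+02 -3.5250e+01  1.0132e+04]
 [ 5.6704e+02 -6.0500e+00  9.2740e+03]]
1 0 30.04 -164.88
2 0 92.39 -120.38
2 1 74.01 -103.85
3 0 73.82 -136.83
3 1 49.36 -120.2
3 2 30.05 103.69
```

View pics/r4.png

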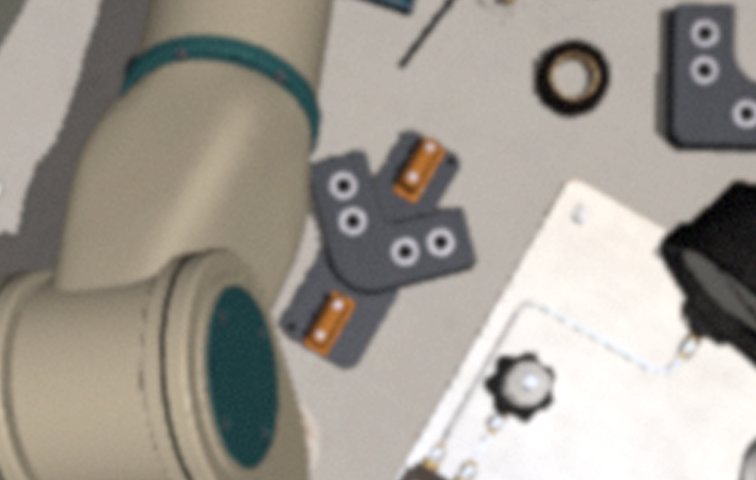

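The view shows both templates seated at rectified pixels ~(330,290) and (400,210), with the bracket unmoved and its ring centres repeating within 0.1 mm. One last check of the nose's yaw, then hand in.

Run:
```python
from h import *
d=dict(np.load('cur.npz')); s=8; bx,by=637,-19
r=rect(d,bx-25,bx+25,by-25,by+25,44,s).astype(float)[...,2]; V,U=np.mgrid[:400,:400]
a=np.radians(-30.3); X=bx+25-V/s; Y=by+25-U/s
k=(abs((X-bx)*-np.sin(a)+(Y-by)*np.cos(a))<6)&(abs((X-bx)*np.cos(a)+(Y-by)*np.sin(a))<20)
al=(X-bx)*np.cos(a)+(Y-by)*np.sin(a); P=[]
for sg in (-1,1):
    w=np.clip(r-70,0,None)*(k&(al*sg>0)); P.append([(X*w).sum()/w.sum(),(Y*w).sum()/w.sum()])
P=np.array(P); e=P[1]-P[0]; y=np.degrees(np.arctan2(e[1],e[0])); L=np.hypot(*e); print(P.mean(0),L,y)
if abs(y+30.35)<1.2 and abs(L-28.2)<2: print(ctrl.finish_job())
```

```text
[637.75794593 -19.10934721] 27.74175382891402 -30.15175087856268
the job is handed in; nothing more can be done
None
```

The job is handed in: hollow_large sits home on the outside corner and nose_small in the inside fillet, both square and unmoved by gentle pushes (7 N and 4 N), with the bracket unmoved and the two other templates lying flat clear of it.

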